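# Lock the rotary limb stand with its index pin

### The job

Lock the skin-covered practice drum so that it cannot roll under the needle: stand the round-headed index pin in the bore on top of the stand's headstock, turn the handwheel slowly until the pin drops through the cross-hole hidden in the spindle, and press the pin home until its head sits on the headstock. Do it by feel and gently: stop turning as soon as the pin drops and the wheel catches, never force the pin, and leave everything else on the bench as it is.

Things in the scene. Friction and masses are not known exactly. Their poses are not given: they have to be found in the camera images.
- stand: Rotary limb stand, fixed; base 130 x 235 x 12 mm. Origin on the bench under the drum's middle; y runs along the level spindle (axis 75 mm up) to the handwheel, z up. Centres: headstock block (52 in x, 46 in y, top 123 mm up) y -90 mm; drum 70 mm diameter; tailstock 24 mm thick, top 98 mm up, y +80; wheel y +135. Drum, spindle and wheel turn as one, endlessly, drag 0.15 N m (4 N at the rim).
- bore_mouth (a point): Centre of the index bore in the headstock's top face, 123 mm up; axes as the stand's. The upright bore is 17.5 mm wide for 16 mm, then 11.5 mm wide for 18 mm down to the spindle (28 mm thick, its top 34 mm below the mouth) and 12 mm more below it. Two sprung balls near the mouth stop the dropped pin's collar, head about 10 mm proud: pressing the head down with 8 to 20 N snaps it past them.
- index_axis (a point): Fixed point on the spindle axis, 48 mm below the bore mouth. The spindle's one cross-hole, 11.5 mm wide, goes right through here: it meets the bore once every half turn, is hidden, unmarked and out of line at the start. A pin stood in the bore rests on the spindle, head underside 36 mm above the mouth; over the hole it drops some 26 mm by its weight (turn slowly) and locks the wheel.
- wheel_hub (a point): Centre of the handwheel, on the spindle axis, 75 mm up; a point fixed in the stand, axes as the stand's (y = axis of rotation). The wheel is a plain upright solid disc, rubber-covered, 90 mm diameter (top 120 mm up), 12 mm thick, its flat faces free to pinch from above: 37 mm to the tailstock on one side, open on the other. It turns either way.
- pin_head (a point): Centre of the index pin's round black head (22 mm diameter, 20 mm tall); z points from nose to head. Under it a steel collar 15 mm diameter, 15.5 mm long, tapered at its lower end; then a 10 mm shank. The pin, 90 mm long, 50 g, starts upright in one of the holder block's holes. Home: this point is 10 mm above the bore mouth. 
- pin_nose (a point): The index pin's lower end, 80 mm below the centre of its head: a flat 4 mm wide, tapering out to the 10 mm shank within 10 mm. The pin is damaged if the spindle is wrenched against it with more than 25 N (9 N at the wheel's rim beyond the drag), or if all its contacts with the stand add up to more than 60 N (pressing with 20 N is safe).
- rack: Grey holder block 190 x 60 x 34 mm on the bench, its three holes 60 mm apart along its x axis, 26 mm deep; the index pin, a skin marker and a T-handled key stand in them in any order. Origin: centre of its underside.
- marker_mid (a point): Bystander: slim skin marker, 11 mm thick, standing in the holder block, top 108 mm above the bench; the point is on its cap, 83 mm above the bench.
- tkey_mid (a point): Bystander: T-handled key standing in the holder block; the point is the middle of its 60 mm black cross-bar (14 mm thick), 90 mm above the bench.
- suture_pad: Bystander: flat skin practice pad 100 x 160 x 18 mm; origin under its centre.
- forceps: Bystander: steel forceps, 150 mm long, lying flat; origin under the middle.
- needle_holder: Bystander: steel needle holder with finger rings, 150 mm long, lying flat; origin under the middle.
- pot: Bystander: clear specimen pot, 48 mm diameter, 55 mm tall; origin under its centre.
- tablet: Bystander: black tablet in its case, 180 x 250 x 8 mm; origin under its centre.
- suture_pack: Bystander: paper suture pack 60 x 90 x 12 mm; origin under its centre.

How it is judged:
By the outcome, as a careful person would: the job done as asked, in the order asked, and still so for the second after the job is handed in, with the robot touching nothing.
It also fails if it takes over 72 s, if anything falls off the work surface, if the arm or the gripper's body presses on something with over 40 N, if the wrist force passes 120 N, or if a joint passes its speed limit or range.

### The arm

A 6-joint arm with a two-finger parallel gripper is mounted at the origin on the work surface. World frame = base frame: x ahead of the robot, y to its left, z up, the work surface at z = 0. Lengths are in mm, angles in rad, forces in N, time in s.
With the tool pointing down it reaches from about 300 to 775 mm from the base axis. Payload 14.6 kg.
Tool frame: the origin (TCP) lies between the finger pads; the fingertips stand 11 mm ahead of it and the grasp point (between the pads) lies 8 mm behind it; z points along the fingers, y is the direction in which the jaws open and shut (so a half turn about z gives the same grasp; the last joint's range is limited). The gripper opens to 94 mm and grips with 3 to 60 N. Pads are 16 mm wide; open, the fingers measure 119 mm over their backs; the gripper's body (75 mm by 177 mm) begins 78 mm behind the grasp point.
Start: joints at [1.158, 0.3, 1.521, -0, 1.321, -0.067], TCP at [186.419, 517.433, 216.446] pointing down, gripper open.
Joint ranges: [-3.03, 3.03], [-0.79, 2.21], [0.23, 2.52], [-1.04, 4.18], [0, 3.07], [-2.55, 2.55]. Speed limits (rad/s): [2.22, 2.22, 2.57, 3.14, 3.14, 3.14].

### API

Orientations are given as [roll, pitch, yaw] about the fixed x, y, z axes, in that order (R = Rz(yaw) Ry(pitch) Rx(roll)).
In Python, from cell import * gives the robot as it stands.
- The arm moves only by the tool arm_command, never from a script. Its argument "deltas" is a list of rows, each an object with "xyz": the shift along the world's x, y, z in m, a list of three; "turn": the turn, a rotation vector about the world's x, y, z in rad, a list of three. A call has 1 to 12 rows; each row shifts and turns the commanded pose from where the row before left it; what a row does not reach is not made up. A row lasts 1/8 s, in which the tool goes at most 62.5 mm and 10.7 degrees, less where a joint would pass 70% of its speed; a pose out of reach is approached as far as the arm can. A call with a gripper value outside its range is refused whole. "gripper" is the closure, from 0 (fully open) to 1 (shut), set as the call begins (left out, the last holds). The fingers move at their own pace and stop on an object; "force" is the grip in N (left out, the last holds). Time passes only in rows, so rows that do not move let the fingers close. It gives the time, the measured TCP pose, the force and the opening at its end, in the units of the state.
- read_state(): the state, without advancing time (a new reading comes with each control period).
- camera(name): name is "scene" or "top" or "wrist"; returns a dict with "color" (420x560x3 uint8, red, green, blue), "fx", "fy", "cx", "cy" (pixels), "rvec" (rotation vector, rad) and "tvec" (3), from world to camera coordinates, as OpenCV has them; the wrist camera has in their place "mount" (4x4, takes a point from camera to tool coordinates, whose origin is the TCP and whose axes are the flange's). Camera axes: x right, y down, z forward; pixel columns grow to the right and rows downward; lengths in mm; the calibration is good to about 2 mm. The wrist camera is an equidistant fisheye: a pixel r from the principal point sees the ray r / f radians off the axis. A picture is of the moment at which its call begins: read the wrist's pose just before it. There is no depth.
- sign_off(): hands the job in, once; it reports no verdict.
The state is a dict: "clock": time; "joints": joint angles; "qd": joint speeds; "effort": joint torques, N m; "eef_pos": TCP position; "eef_rot": TCP orientation; "wrist_force": force on the tool from outside, world axes, zero at the start; "moment": the same for the moment, N m; "finger_gap": finger opening in mm.
Only numpy, scipy, OpenCV 4.12 (cv2) and the standard library are available. Lean on these libraries where they do the work, as an engineer would, in place of code of your own. Each camera call takes 0.05 s, during which the arm holds its last target.

## Working session

There is one attempt and no reset: what is moved stays moved. The work goes in short steps, Python scripts to look and compute and a tool call to move; the robot and the scene stay as the last step left them, time stands still between calls to the robot, and variables do not carry over. Pictures are saved under pics/ and viewed, and the job is handed in when it is done.

Besides the shell and the picture viewer there is one more tool, called after "Call:" as a command line: name --argument value ..., lists and objects as JSON in quotes. arm_command: Moves the arm, as the interface text tells. Its arguments: {"type":"object","properties":{"deltas":{"type":"array","items":{"type":"object","properties":{"xyz":{"type":"array","items":{"type":"number"}},"turn":{"type":"array","items":{"type":"number"}}}}},"gripper":{"type":"number"},"force":{"type":"number"}},"required":["deltas"]}

```bash
ls; mkdir -p pics; python3 - <<'E'
from cell import *
import cv2
print(read_state())
for n in ("scene","top","wrist"):
    c=camera(n); cv2.imwrite(f"pics/{n}0.png",c["color"][:,:,::-1])
    print(n,{k:v for k,v in c.items() if k!="color"})
E
```

```text
pics
{'clock': 0.0, 'joints': array([ 1.15840038e+00,  3.00483097e-01,  1.52157961e+00, -1.55587287e-05,
        1.32069687e+00, -6.65883505e-02]), 'qd': array([-8.90809999e-04, -5.55660229e-05,  5.43730880e-04,  6.81379885e-04,
        4.80468301e-04, -5.30425698e-04]), 'effort': array([ 1.93342086e-03, -5.31806266e+01, -3.52736843e+01,  7.09448196e-02,
        2.43466313e-02, -1.05026754e-04]), 'eef_pos': array([186.32637182, 517.2120004 , 215.88036632]), 'eef_rot': array([-3.14042731e+00, -6.26093953e-05,  2.79578888e+00]), 'wrist_force': array([-0.56306039, -0.39886306, -0.53026011]), 'moment': array([ 0.04925204, -0.00016186, -0.02922662]), 'finger_gap': 94.14801117510437}
scene {'fx': 456.1782296129217, 'fy': 456.1782296129217, 'cx': 280.08348223320894, 'cy': 213.58976602771455, 'rvec': array([ 1.79914269,  1.28933727, -0.68490618]), 'tvec': array([-258.51559866, -171.3351611 , 1557.78408121])}
top {'fx': 511.770130719526, 'fy': 511.770130719526, 'cx': 280.8595507084185, 'cy': 199.28325500439544, 'rvec': array([ 2.10155892, -2.14881875,  0.1883076 ]), 'tvec': array([ 119.45007832,  577.29118413, 1372.99470388])}
wrist {'fx': 325.19226210127806, 'fy': 325.19226210127806, 'cx': 277.5740768320422, 'cy': 210.99462705012334, 'mount': array([[-1.53622764e-03, -9.67794244e-01, -2.51737841e-01,
         7.30793079e+01],
       [ 9.99998694e-01, -1.36020061e-03, -8.73254926e-04,
        -2.52222912e-01],
       [ 5.02717128e-04, -2.51738853e-01,  9.67795070e-01,
        -1.67992130e+02],
       [ 0.00000000e+00,  0.00000000e+00,  0.00000000e+00,
         1.00000000e+00]])}
```

View pics/scene0.png

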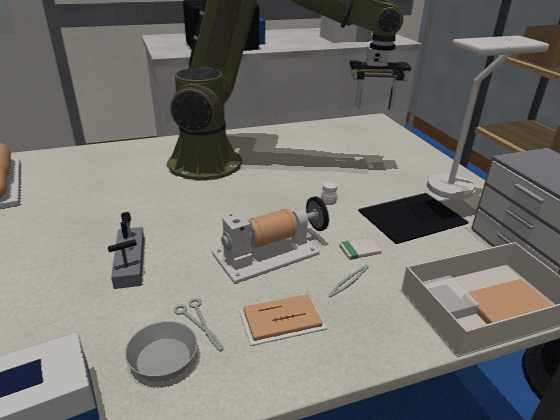

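View pics/top0.png

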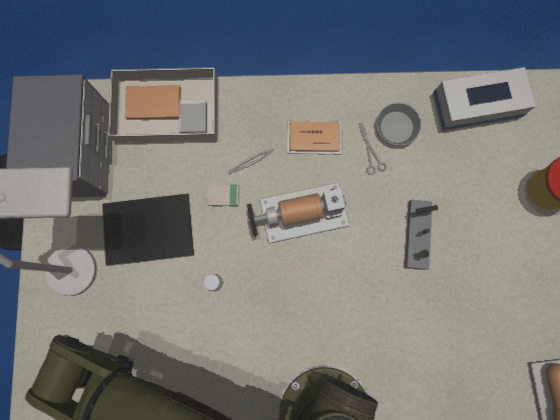

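View pics/wrist0.png

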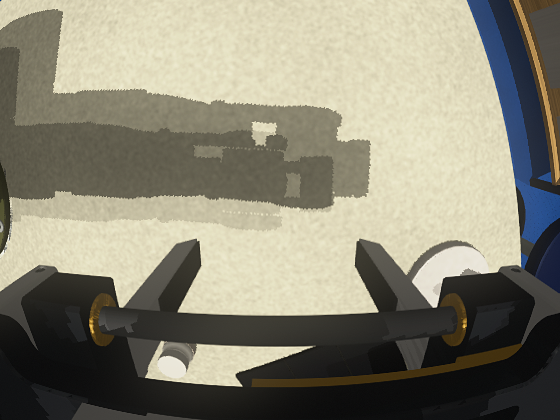

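The stand is at about (300,212) in the top view, with its wheel at (252,221) and headstock at (333,203). The rack is at (418,235). I need enlarged crops to tell the pins apart.

```bash
cat > h.py <<'E'
import numpy as np, cv2
from scipy.spatial.transform import Rotation as Rn
from cell import *
def ray_fixed(c,u,v):
    R=cv2.Rodrigues(np.array(c["rvec"]))[0]; t=np.array(c["tvec"])
    d=R.T@np.array([(u-c["cx"])/c["fx"],(v-c["cy"])/c["fy"],1.]); o=-R.T@t
    return o,d/np.linalg.norm(d)
def wpose(s):
    return Rn.from_euler("xyz",s["eef_rot"]).as_matrix(),np.array(s["eef_pos"])
def ray_wrist(c,s,u,v):
    x=(u-c["cx"])/c["fx"];y=(v-c["cy"])/c["fy"];r=np.hypot(x,y)
    d=np.array([np.sin(r)*x/max(r,1e-9),np.sin(r)*y/max(r,1e-9),np.cos(r)])
    R,p=wpose(s);M=np.array(c["mount"])
    return R@M[:3,3]+p, R@M[:3,:3]@d
def proj_wrist(c,s,P):
    R,p=wpose(s);M=np.array(c["mount"])
    q=M[:3,:3].T@(R.T@(np.array(P)-p)-M[:3,3]);th=np.arctan2(np.hypot(q[0],q[1]),q[2]);n=np.hypot(q[0],q[1])
    return c["cx"]+c["fx"]*th*q[0]/n, c["cy"]+c["fy"]*th*q[1]/n
def proj_fixed(c,P):
    return cv2.projectPoints(np.array(P,float).reshape(-1,3),np.array(c["rvec"]),np.array(c["tvec"]),np.array([[c["fx"],0,c["cx"]],[0,c["fy"],c["cy"]],[0,0,1.]]),None)[0].reshape(-1,2)
def plane(ray,z): o,d=ray; return o+d*(z-o[2])/d[2]
def cross(r1,r2):
    A=np.stack([r1[1],-r2[1]],1); s=np.linalg.lstsq(A,r2[0]-r1[0],rcond=None)[0]
    a=r1[0]+s[0]*r1[1]; b=r2[0]+s[1]*r2[1]; return (a+b)/2,np.linalg.norm(a-b)
def crop(img,x0,y0,x1,y1,k,name):
    cv2.imwrite(name,cv2.resize(img[y0:y1,x0:x1,::-1],None,fx=k,fy=k,interpolation=cv2.INTER_CUBIC))
E
python3 - <<'E'
import cv2,numpy as np
a=cv2.imread("pics/scene0.png");b=cv2.imread("pics/top0.png")
f=lambda i,x0,y0,x1,y1,k:cv2.resize(i[y0:y1,x0:x1],None,fx=k,fy=k,interpolation=cv2.INTER_CUBIC)
cv2.imwrite("pics/c1.png",f(a,90,190,350,300,3)); 
cv2.imwrite("pics/c2.png",f(b,230,170,450,280,3.5))
E
```

```text
(no output)
```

View pics/c1.png

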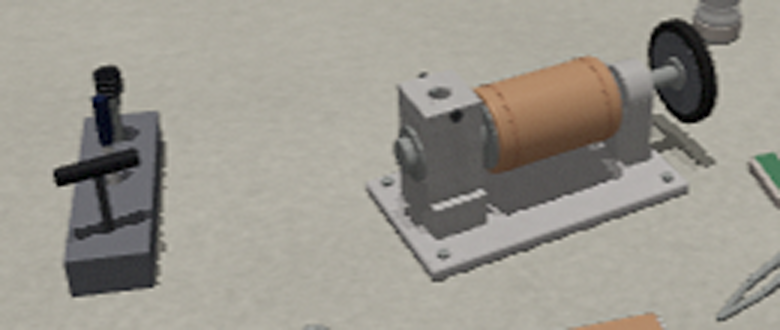

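View pics/c2.png

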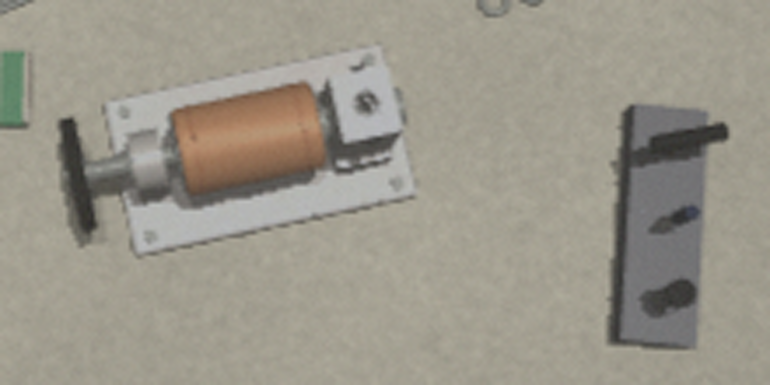

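Pin: the nearest item to the robot in the rack, with its head at top (424,253) and scene (126,215). The marker is in the middle and the T-key is farthest. Next I triangulate.

```bash
python3 - <<'E'
from h import *
T=camera("top");S=camera("scene")
def tr(n,t,s,z):
    a=ray_fixed(T,*t);b=ray_fixed(S,*s);P,e=cross(a,b);print(n,P.round(1),"miss",round(e,1),"top@z",plane(a,z).round(1),"scene@z",plane(b,z).round(1))
tr("pin head top",(230+684/3.5,170+290/3.5),(90+107/3,190+71/3),98)
tr("bore",(230+367/3.5,170+102/3.5),(90+438/3,190+92/3),123)
tr("wheel",(230+77/3.5,170+170/3.5),(90+684/3,190+70/3),75)
# base plate corners (top crop), z=12
cs=[(106,102),(379,44),(414,195),(138,255)]
P=np.array([plane(ray_fixed(T,230+x/3.5,170+y/3.5),12) for x,y in cs]);print(P.round(1))
c=P.mean(0);print("centre",c)
d=(P[0]+P[3]-P[1]-P[2])/2; print("len",np.linalg.norm(d),"y axis yaw",np.arctan2(d[1],d[0]));w=(P[0]+P[1]-P[2]-P[3])/2;print(np.linalg.norm(w),np.arctan2(w[1],w[0]))
r=[(629,104),(708,112),(696,348),(619,342)]
P=np.array([plane(ray_fixed(T,230+x/3.5,170+y/3.5),34) for x,y in r]);print(P.round(1),P.mean(0))
for p,n in [(T,"T"),(S,"S")]:print(n,ray_fixed(p,280,210)[0])
E
```

```text
pin head top [ 419.1 -270.2  100. ] miss 2.5 top@z [ 419.1 -272.    98. ] scene@z [ 416.4 -269.    98. ]
bore [564.1 -35.3 124.1] miss 1.8 top@z [564.1 -36.3 123. ] scene@z [562.8 -34.  123. ]
wheel [524.2 187.4  77.9] miss 2.7 top@z [524.1 186.3  75. ] scene@z [520.3 190.8  75. ]
[[588.9 165.6  12. ]
 [632.4 -59.8  12. ]
 [506.6 -82.9  12. ]
 [462.9 141.6  12. ]]
centre [547.72396316  41.11469899  12.        ]
len 229.18139701669665 y axis yaw 1.762008237006115
128.04912674386892 0.18494623137156255
[[ 573.7 -256.4   34. ]
 [ 565.7 -319.3   34. ]
 [ 378.  -295.9   34. ]
 [ 384.  -235.8   34. ]] [ 475.33198174 -276.84666539   34.        ]
T [ 324.02518478  104.24928669 1454.91843594]
S [1410.12451474 -241.59704265  689.96885275]
```

Measured:
- Pin head top: (419,-270), about 98–100 mm up, which matches the expected 98.
- Bore: (564,-36), 124 mm up.
- Wheel: (523,188). The bore-to-wheel distance is 227 mm against 225 stated.

Next I travel towards the pin and look with the wrist camera on the way.

Call:
arm_command --deltas '[{"xyz":[0.024,-0.041,0.003],"turn":[0,0,-0.15]},{"xyz":[0.024,-0.041,0.003],"turn":[0,0,-0.15]},{"xyz":[0.024,-0.041,0.003],"turn":[0,0,-0.15]},{"xyz":[0.024,-0.041,0.003],"turn":[0,0,-0.15]},{"xyz":[0.024,-0.041,0.003],"turn":[0,0,-0.15]},{"xyz":[0.024,-0.041,0.003],"turn":[0,0,-0.15]},{"xyz":[0.024,-0.041,0.003],"turn":[0,0,-0.15]},{"xyz":[0.024,-0.041,0.003],"turn":[0,0,-0.15]},{"xyz":[0.024,-0.041,0.003],"turn":[0,0,-0.15]}]'

```text
clock: 1.38
eef_pos: [403.0, 147.0, 243.7]
eef_rot: [3.141, -0.0, 1.441]
wrist_force: [0.1, -0.2, -0.3]
finger_gap: 94.0
```

```bash
cat > snap.py <<'E'
import sys,pickle
from h import *
s=read_state();c=camera("wrist");n=sys.argv[1]
cv2.imwrite(f"pics/{n}.png",c["color"][:,:,::-1]);pickle.dump((s,c),open(f"pics/{n}.pkl","wb"))
print(s["clock"],s["eef_pos"].round(1),s["eef_rot"].round(4),s["joints"].round(3),s["finger_gap"])
E
python3 snap.py w1
```

```text
1.375 [403.  147.  243.7] [ 3.1413e+00 -2.0000e-04  1.4408e+00] [0.264 0.002 1.799 0.    1.34  0.394] 93.97108364087941
```

View pics/w1.png

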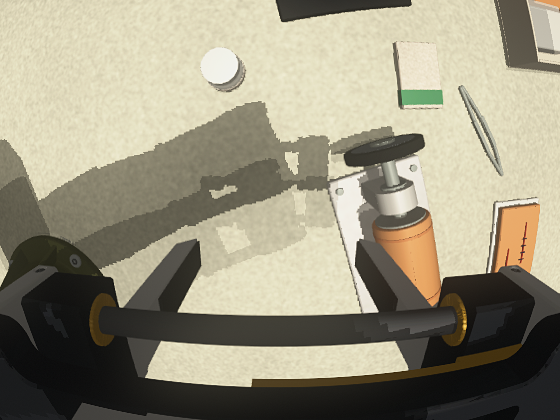

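The wheel rim is at (384,150), seen from above. Continuing towards the headstock.

Call:
arm_command --deltas '[{"xyz":[0.006,-0.04,0],"turn":[0,0,-0.14]},{"xyz":[0.006,-0.04,0],"turn":[0,0,-0.14]},{"xyz":[0.006,-0.04,0],"turn":[0,0,-0.14]},{"xyz":[0.006,-0.04,0],"turn":[0,0,-0.14]},{"xyz":[0.003,-0.03,0],"turn":[0,0,-0.14]}]'

```text
clock: 2.05
eef_pos: [429.4, -43.0, 243.4]
eef_rot: [3.142, 0.0, 0.741]
wrist_force: [0.5, 0.6, 0.0]
finger_gap: 93.9
```

```bash
python3 snap.py w2
```

```text
2.05 [429.4 -43.  243.4] [3.1416 0.     0.7405] [-0.185  0.009  1.793 -0.     1.34   0.646] 93.93706168333776
```

Call:
arm_command --deltas '[{"xyz":[-0.01,-0.045,0],"turn":[0,0,-0.14]},{"xyz":[-0.012,-0.045,0],"turn":[0,0,-0.14]},{"xyz":[-0.012,-0.045,0],"turn":[0,0,-0.14]},{"xyz":[-0.012,-0.045,0],"turn":[0,0,-0.14]},{"xyz":[-0.012,-0.045,0]},{"xyz":[0,0,0]}]'

```text
validation failed for argument at $.de...
```

```bash
python3 snap.py w3
```

```text
2.1 [429.6 -45.1 243.4] [3.1411e+00 6.0000e-04 7.3270e-01] [-1.890e-01  1.000e-02  1.792e+00 -1.000e-03  1.339e+00  6.490e-01] 94.07351045826556
```

View pics/w2.png

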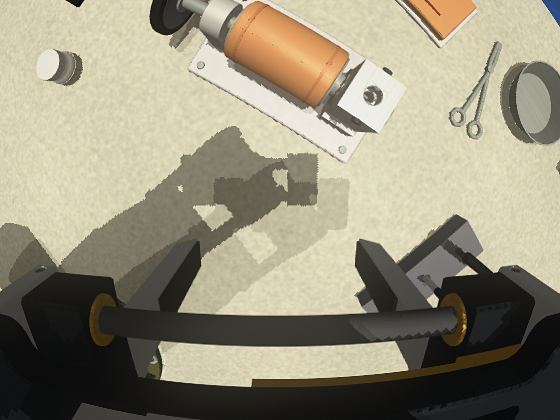

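View pics/w3.png

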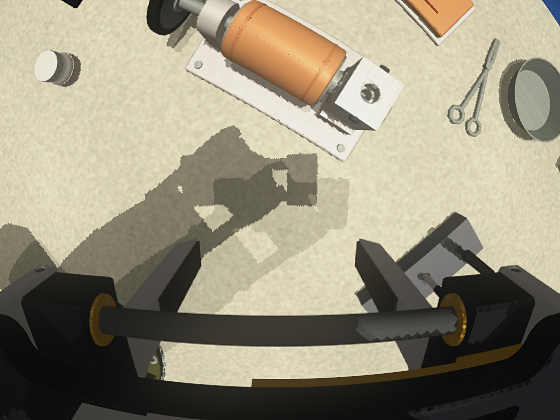

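The bore is visible at (370,93). The move was refused because one row had no turn, so I resend it with every turn given.

Call:
arm_command --deltas '[{"xyz":[-0.01,-0.045,0],"turn":[0,0,-0.14]},{"xyz":[-0.012,-0.045,0],"turn":[0,0,-0.14]},{"xyz":[-0.012,-0.045,0],"turn":[0,0,-0.14]},{"xyz":[-0.012,-0.045,0],"turn":[0,0,-0.14]},{"xyz":[-0.012,-0.045,0],"turn":[0,0,0]},{"xyz":[0,0,0],"turn":[0,0,0]}]'

```text
clock: 2.9
eef_pos: [370.9, -267.9, 243.2]
eef_rot: [-3.141, 0.0, 0.185]
wrist_force: [0.3, 0.4, 0.5]
finger_gap: 94.0
```

```bash
python3 snap.py w4
```

```text
2.9 [ 370.9 -267.9  243.2] [-3.1412e+00  4.0000e-04  1.8490e-01] [-0.706  0.07   1.73  -0.     1.342  0.68 ] 93.98545665010126
```

View pics/w4.png

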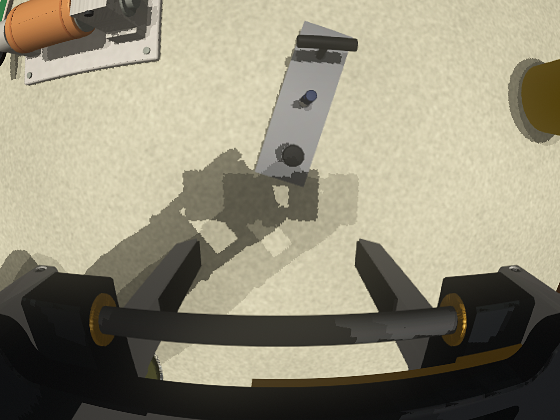

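The pin head disc is at (293,155), with the marker at (309,97) and the T-key at (327,43). I'll fit it precisely.

```bash
python3 - <<'E'
from h import *
import pickle
L=lambda n:pickle.load(open(f"pics/{n}.pkl","rb"))
s,c=L("w4");g=cv2.cvtColor(c["color"],cv2.COLOR_RGB2GRAY)
roi=g[135:180,270:318];m=(roi<70).astype(np.uint8)
n,l,st,ce=cv2.connectedComponentsWithStats(m)
for i in range(1,n):
    if st[i,4]>60: print(st[i],ce[i]+[270,135])
crop(c["color"],250,120,340,190,8,"pics/c3.png")
T=camera("top")
i=1+np.argmax(st[1:,4]);u,v=ce[i]+[270,135]
rw=ray_wrist(c,s,u,v);print("wrist@98",plane(rw,98),"tri",cross(rw,ray_fixed(T,230+684/3.5,170+290/3.5)))
# bore in w2 and w3
for n_ in("w2","w3"):
    s2,c2=L(n_);crop(c2["color"],335,60,415,140,7,f"pics/c_{n_}.png")
s1,c1=L("w1");crop(c1["color"],320,110,450,210,6,"pics/c_w1.png")
E
```

```text
[  8  10  26  22 386] [292.19170984 155.66580311]
[  2  36  35   9 166] [293.94578313 176.13253012]
wrist@98 [ 418.82161377 -273.42478388   98.        ] tri (array([ 418.93502268, -273.38061497,   94.09392154]), np.float64(0.9878373267521501))
```

View pics/c3.png

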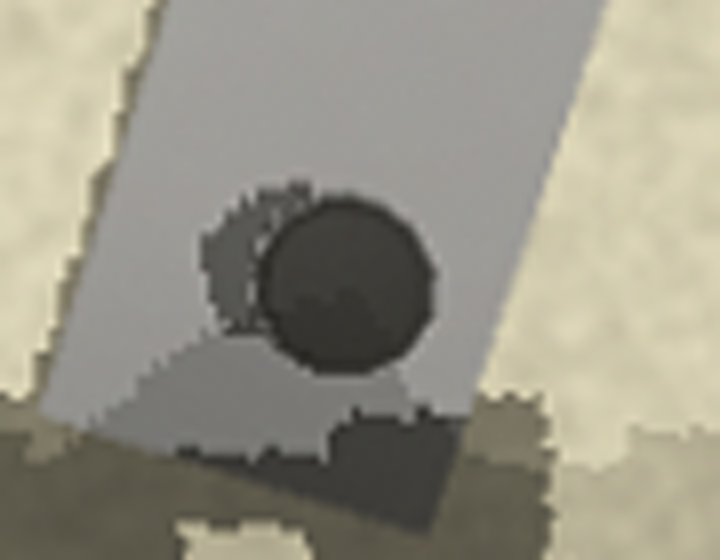

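View pics/c_w2.png

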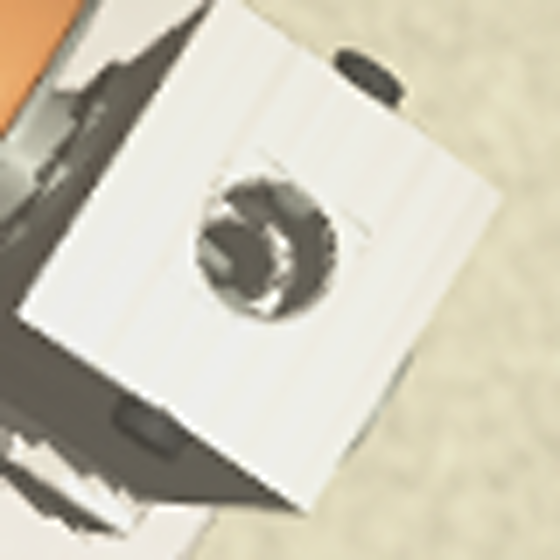

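View pics/c_w1.png

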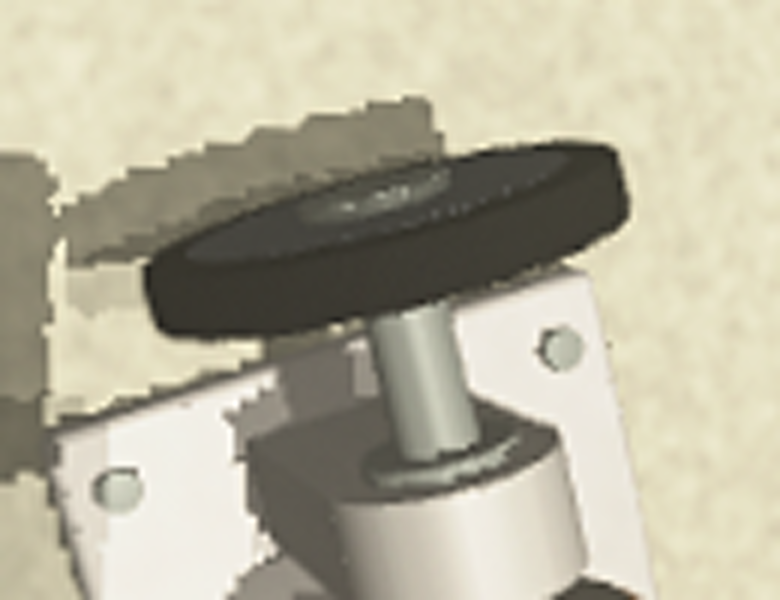

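```bash
python3 - <<'E'
from h import *
import pickle
L=lambda n:pickle.load(open(f"pics/{n}.pkl","rb"))
s,c=L("w4")
rp=ray_wrist(c,s,250+347/8-.45,120+285/8-.45);print("pin@98",plane(rp,98))
S=camera("scene");T=camera("top")
rs=ray_fixed(S,90+107/3,190+71/3);print("tri w/scene",cross(rp,rs))
for n in("w2","w3"):
    s,c=L(n);g=c["color"][60:140,335:415]
    gg=cv2.cvtColor(g,cv2.COLOR_RGB2GRAY);m=(gg<190).astype(np.uint8)
    nn,l,st,ce=cv2.connectedComponentsWithStats(m)
    for i in range(1,nn):
        if 150<st[i,4]<600: 
            x,y,w,h,a=st[i];uv=(335+x+w/2-.5,60+y+h/2-.5);r=ray_wrist(c,s,*uv)
            print(n,st[i],uv,"bore@123",plane(r,123),"tri",cross(r,ray_fixed(S,90+438/3-.3,190+92/3-.3)),cross(r,ray_fixed(T,230+367/3.5,170+102/3.5)))
s,c=L("w2")
P=np.array([plane(ray_wrist(c,s,335+x/7-.45,60+y/7-.45),123) for x,y in[(225,0),(502,193),(300,512),(15,315)]]);print(P.round(1),P.mean(0))
e=P[1]-P[0];f=P[2]-P[3];d=-(e+f);print("stand y yaw from block",np.arctan2(d[1],d[0]),np.linalg.norm(e),np.linalg.norm(f),np.linalg.norm(P[3]-P[0]))
s,c=L("w1")
q=lambda x,y,z:plane(ray_wrist(c,s,320+x/6-.45,110+y/6-.45),z)
# rim top strip corners approx; top of wheel lies mid-strip
print("hub face centre far?",q(375,200,75)); 
# left end edges (near face/far face) at z=75
print("ends z75",q(148,265,75),q(165,335,75),q(615,148,75),q(630,210,75))
sc,_=S,0
E
```

```text
pin@98 [ 419.42190339 -274.02899174   98.        ]
tri w/scene (array([ 419.61131774, -271.42481957,  100.07721787]), np.float64(4.943324993214641))
w2 [ 28  25  20  21 292] (np.float64(372.5), np.float64(95.0)) bore@123 [564.46596199 -35.17926601 123.        ] tri (array([563.9682978 , -34.95290982, 124.74619984]), np.float64(0.04804693486089771)) (array([564.29302784, -35.73945133, 122.91867189]), np.float64(1.1640807773741175))
w3 [  0   0  26  41 444] (np.float64(347.5), np.float64(80.0)) bore@123 [558.35660376 -12.81227527 123.        ] tri (array([557.10370495, -22.89144211, 118.63257948]), np.float64(20.225857116341942)) (array([542.07723639, -17.35860577, 210.66157889]), np.float64(22.59493495254841))
w3 [ 25  23  20  21 291] (np.float64(369.5), np.float64(93.0)) bore@123 [564.02575938 -35.13299827 123.        ] tri (array([563.6091398 , -34.90981897, 124.51669867]), np.float64(0.038831481574980176)) (array([564.87909178, -36.13865115, 119.40019216]), np.float64(1.0805739233294327))
w3 [  0  44  41  29 474] (np.float64(355.0), np.float64(118.0)) bore@123 [537.6082693  -40.94717574 123.        ] tri (array([541.55163907, -36.29175295, 111.69577821]), np.float64(13.269551664683593)) (array([543.32122957, -33.31704636, 164.08210408]), np.float64(26.482679581455486))
[[585.1  -9.2 123. ]
 [594.3 -52.9 123. ]
 [542.7 -62.2 123. ]
 [534.5 -17.8 123. ]] [564.1379161  -35.51366642 123.        ]
stand y yaw from block 1.7657015810577128 44.590227209005235 45.06273342812597 51.33680976768591
hub face centre far? [520.75480375 191.82748712  75.        ]
ends z75 [478.01261617 184.44025241  75.        ] [479.82295209 171.79455444  75.        ] [569.1296388  197.61049842  75.        ] [571.33260421 185.96573319  75.        ]
```

Best estimates:
- Pin axis: (419.3,-273.7), head top about 98 mm up.
- Bore: (564.3,-35.3), about 123 mm up.
- Stand yaw: about 0.19.
- Wheel hub: about (522,185.5).

Now I move onto the pin with the grasp point at the head centre (TCP z = 80).

Call:
arm_command --deltas '[{"xyz":[0.024,-0.003,-0.03],"turn":[0,0,0]},{"xyz":[0.024,-0.003,-0.03],"turn":[0,0,0]},{"xyz":[0,0,-0.035],"turn":[0,0,0]},{"xyz":[0,0,-0.035],"turn":[0,0,0]},{"xyz":[0,0,-0.033],"turn":[0,0,0]},{"xyz":[0,0,0],"turn":[0,0,0]}]'

```text
clock: 3.85
eef_pos: [419.0, -270.9, 79.0]
eef_rot: [-3.139, 0.003, 0.188]
wrist_force: [0.6, 0.2, 0.4]
finger_gap: 94.0
```

```bash
python3 snap.py w5
```

```text
3.85 [ 419.  -270.9   79. ] [-3.1387e+00  2.5000e-03  1.8770e-01] [-0.647  0.355  1.798  0.     0.992  0.736] 94.02008728822115
```

View pics/w5.png

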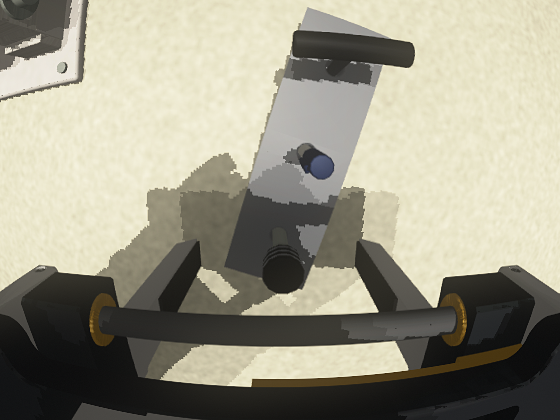

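The head is at (283,276), between the fingers. I'll check its position from this second wrist view.

```bash
python3 - <<'E'
from h import *
import pickle
L=lambda n:pickle.load(open(f"pics/{n}.pkl","rb"))
s,c=L("w5");crop(c["color"],240,225,330,300,8,"pics/c4.png")
s4,c4=L("w4")
r5=ray_wrist(c,s,283,276.5);r4=ray_wrist(c4,s4,293,155.2)
print(plane(r5,98),plane(r5,88),cross(r5,r4))
E
```

```text
[ 419.26331257 -273.87889858   98.        ] [ 414.42887139 -274.94981067   88.        ] (array([ 419.42176875, -273.96595805,   98.30686264]), np.float64(0.24027063054639078))
```

View pics/c4.png

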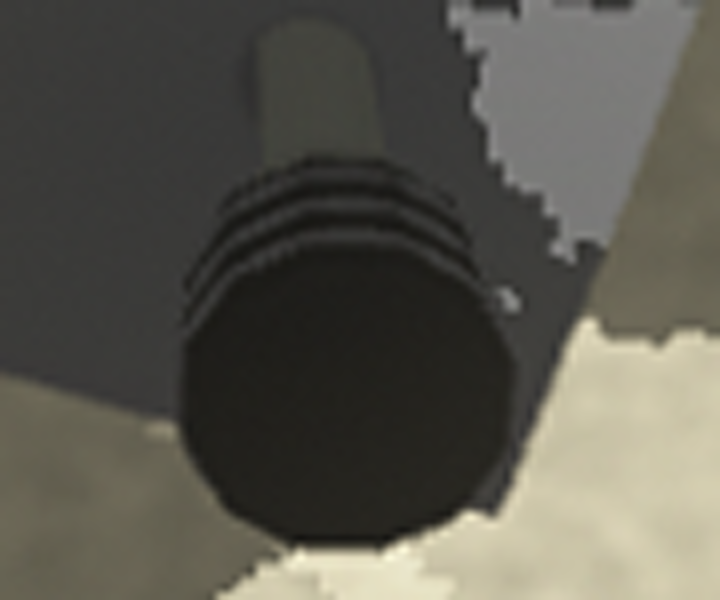

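Two wrist views put the head top at (419.4,-273.9,98.3), as expected. I shift y by -3 mm and close.

Call:
arm_command --deltas '[{"xyz":[0.0005,-0.003,0],"turn":[0,0,0]},{"xyz":[0,0,0],"turn":[0,0,0]}]'

```text
clock: 4.15
eef_pos: [420.5, -276.0, 81.7]
eef_rot: [3.14, -0.001, 0.186]
wrist_force: [-0.4, -0.6, 0.2]
finger_gap: 94.0
```

Call:
arm_command --deltas '[{"xyz":[0,0,0],"turn":[0,0,0]},{"xyz":[0,0,0],"turn":[0,0,0]},{"xyz":[0,0,0],"turn":[0,0,0]},{"xyz":[0,0,0],"turn":[0,0,0]},{"xyz":[0,0,0],"turn":[0,0,0]},{"xyz":[0,0,0],"turn":[0,0,0]}]' --gripper 1 --force 15

```text
clock: 4.9
eef_pos: [419.9, -275.6, 80.4]
eef_rot: [-3.142, 0.0, 0.186]
wrist_force: [-0.4, -0.1, 0.6]
finger_gap: 37.2
```

Call:
arm_command --deltas '[{"xyz":[0,0,0],"turn":[0,0,0]},{"xyz":[0,0,0],"turn":[0,0,0]},{"xyz":[0,0,0],"turn":[0,0,0]},{"xyz":[0,0,0],"turn":[0,0,0]}]'

```text
clock: 5.4
eef_pos: [419.9, -275.4, 80.4]
eef_rot: [-3.141, 0.0, 0.186]
wrist_force: [0.4, 2.8, 0.7]
finger_gap: 21.8
```

```bash
python3 snap.py w6;python3 -c "
from cell import *
for i in range(3):
  s=read_state();print(s['eef_pos'],s['wrist_force'],s['finger_gap'])"
```

```text
5.4 [ 419.9 -275.4   80.4] [-3.1412e+00  2.0000e-04  1.8580e-01] [-0.654  0.357  1.791  0.     0.994  0.731] 21.77083177957168
[ 419.87458162 -275.43123322   80.42989122] [-0.50099277  2.84883832  0.17751377] 21.895718976672686
[ 419.87458162 -275.43123322   80.42989122] [-0.50099277  2.84883832  0.17751377] 21.895718976672686
[ 419.87458162 -275.43123322   80.42989122] [-0.50099277  2.84883832  0.17751377] 21.895718976672686
```

View pics/w6.png

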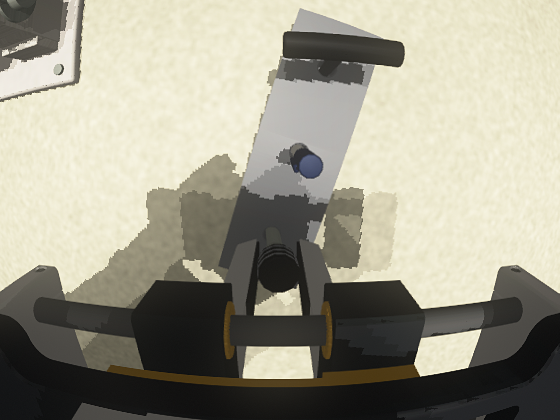

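The head is gripped (gap 21.8 mm, head at (279,268)). A small side force of 2.8 N shows slight play taken up. I lift straight up, then carry the pin to the bore.

Call:
arm_command --deltas '[{"xyz":[0,0.001,0.02],"turn":[0,0,0]},{"xyz":[0,0,0.033],"turn":[0,0,0]},{"xyz":[0,0,0.04],"turn":[0,0,0]},{"xyz":[0,0,0.04],"turn":[0,0,0]},{"xyz":[0.02,0.034,0.002],"turn":[0,0,0]},{"xyz":[0.02,0.034,0],"turn":[0,0,0]},{"xyz":[0.02,0.034,0],"turn":[0,0,0]},{"xyz":[0.02,0.034,0],"turn":[0,0,0]},{"xyz":[0.02,0.034,0],"turn":[0,0,0]},{"xyz":[0.02,0.034,0],"turn":[0,0,0]}]'

```text
clock: 6.7
eef_pos: [540.6, -69.5, 215.4]
eef_rot: [3.141, -0.0, 0.186]
wrist_force: [1.1, -0.1, 0.1]
finger_gap: 22.2
```

```bash
python3 snap.py w7
```

```text
6.7 [540.6 -69.5 215.4] [ 3.1411e+00 -3.0000e-04  1.8570e-01] [-0.195  0.289  1.537 -0.     1.315  1.19 ] 22.18445281695936
```

View pics/w7.png

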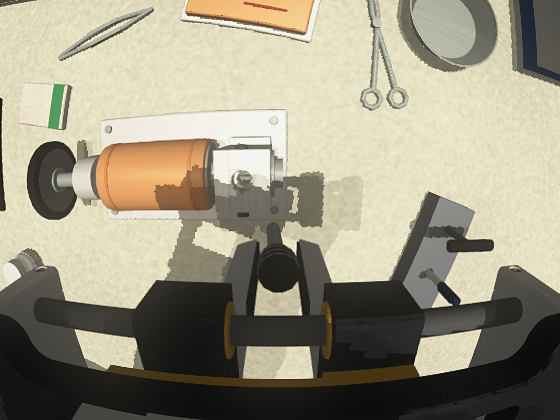

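The bore is at (242,181) and the pin hangs upright with its nose at about (272,226). Zooming in.

```bash
python3 - <<'E'
from h import *
import pickle
s,c=pickle.load(open("pics/w7.pkl","rb"))
crop(c["color"],210,140,310,240,7,"pics/c5.png")
E
```

```text
(no output)
```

View pics/c5.png

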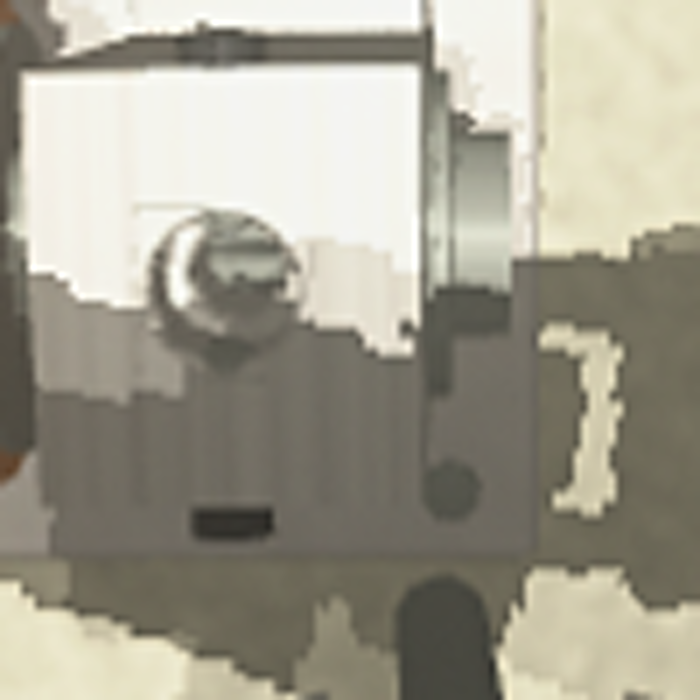

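```bash
python3 - <<'E'
from h import *
import pickle
s,c=pickle.load(open("pics/w7.pkl","rb"))
T=camera("top");S=camera("scene")
b=ray_wrist(c,s,241.7,180.0);print("bore@123",plane(b,123))
s2,c2=pickle.load(open("pics/w2.pkl","rb"));print("tri w2",cross(b,ray_wrist(c2,s2,372.5,95)))
n=ray_wrist(c,s,273.2,224.6);print("nose@143",plane(n,143))
h=ray_wrist(c,s,278,272);print("head@233",plane(h,233))
print("proj nose/head if on TCP axis",proj_wrist(c,s,[540.6,-69.5,143]),proj_wrist(c,s,[540.6,-69.5,233]))
crop(c["color"],230,205,330,305,7,"pics/c6.png")
crop(T["color"],300,170,380,230,8,"pics/c7.png")
crop(S["color"],200,140,290,250,6,"pics/c8.png")
# wheel: 
print(proj_wrist(c,s,[522,185.5,75]))
E
```

```text
bore@123 [565.72637275 -35.39252499 123.        ]
tri w2 (array([565.21940149, -35.3613921 , 120.59905775]), np.float64(0.3576720542538907))
nose@143 [539.27903086 -66.54178349 143.        ]
head@233 [542.15041122 -69.60414594 233.        ]
proj nose/head if on TCP axis (np.float64(277.2743677467819), np.float64(223.6634154557788)) (np.float64(277.24212990108987), np.float64(274.6457120033773))
(np.float64(54.46492508986998), np.float64(180.43441156808282))
```

View pics/c6.png

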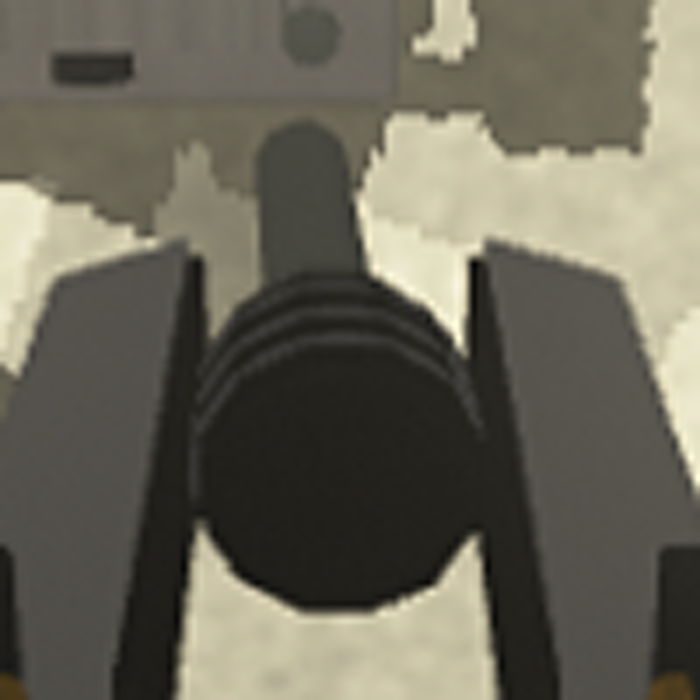

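View pics/c8.png

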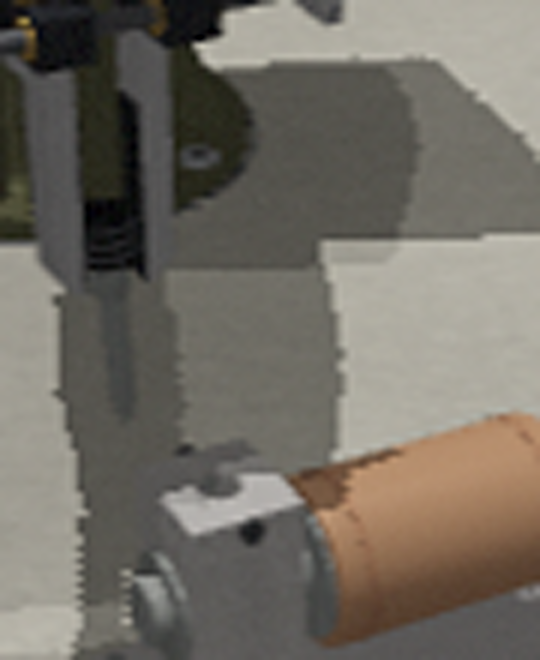

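The nose sits about 3 mm towards +y (a 2° lean in the grip), so I tilt back by 0.037 rad about the tool's x axis and move over the bore at (565.2,-35.3).

Call:
arm_command --deltas '[{"xyz":[0.012,0.017,0],"turn":[-0.018,-0.0035,0]},{"xyz":[0.0126,0.0172,-0.005],"turn":[-0.019,-0.0035,0]},{"xyz":[0,0,-0.005],"turn":[0,0,0]},{"xyz":[0,0,0],"turn":[0,0,0]}]'

```text
clock: 7.35
eef_pos: [563.9, -37.4, 205.0]
eef_rot: [3.104, 0.001, 0.185]
wrist_force: [0.0, -0.2, -0.7]
finger_gap: 21.5
```

```bash
python3 snap.py w8; python3 - <<'E'
from h import *
import pickle
s,c=pickle.load(open("pics/w8.pkl","rb"))
print(s["wrist_force"])
T=camera("top");S=camera("scene")
a=cv2.resize(c["color"][190:310,220:340],None,fx=4.5,fy=4.5,interpolation=cv2.INTER_CUBIC)
b=cv2.resize(S["color"][150:260,195:290],None,fx=4.9,fy=4.9,interpolation=cv2.INTER_CUBIC)[:540]
w=np.zeros((540,540+b.shape[1],3),np.uint8);w[:,:540]=a;w[:b.shape[0],540:]=b
cv2.imwrite("pics/m1.png",w[:,:,::-1]);print(w.shape)
e=s["eef_pos"]
for z in(123,133,220):
  print(z,proj_fixed(S,[565,-35.3,z]),proj_wrist(c,s,[e[0],e[1],z]))
E
```

```text
7.35 [563.9 -37.4 205. ] [3.1043e+00 9.0000e-04 1.8510e-01] [-0.114  0.338  1.498 -0.037  1.295  1.281] 21.51695483361806
[ 0.01251066 -0.17143157 -0.71589305]
(540, 1006, 3)
123 [[235.70051458 221.27530036]] (np.float64(273.56263698527823), np.float64(220.13244634132346))
133 [[235.57396058 217.55959226]] (np.float64(273.89555138779224), np.float64(223.77048496054843))
220 [[234.41505166 183.53326815]] (np.float64(278.4000919960806), np.float64(272.5633090765983))
```

View pics/m1.png

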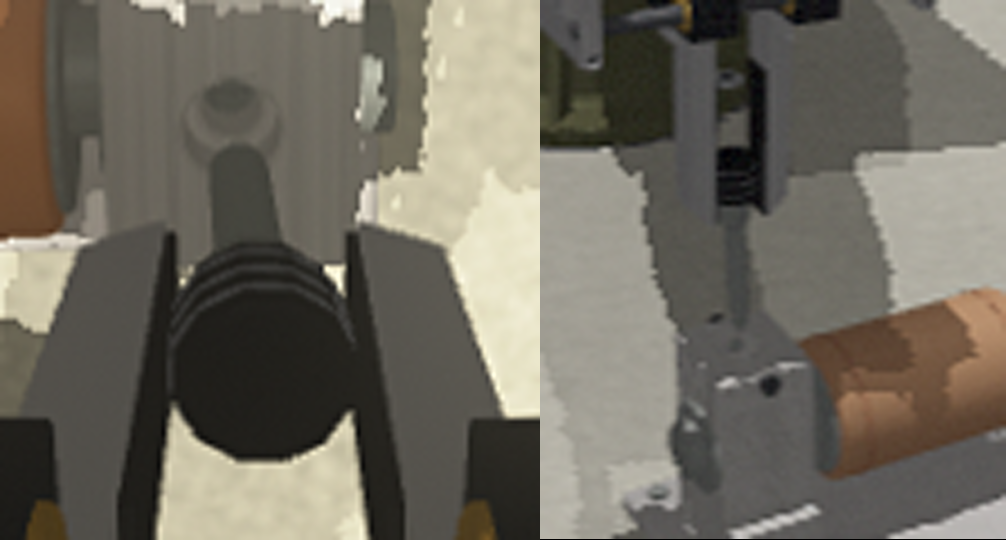

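Call:
arm_command --deltas '[{"xyz":[0,0,0],"turn":[0,0,0]},{"xyz":[0,0,0],"turn":[0,0,0]}]'

```text
clock: 7.75
eef_pos: [564.5, -36.6, 205.6]
eef_rot: [3.104, -0.0, 0.186]
wrist_force: [-0.6, -0.2, -0.2]
finger_gap: 21.6
```

```bash
python3 snap.py w9; python3 - <<'E'
from h import *
import pickle
s,c=pickle.load(open("pics/w9.pkl","rb"))
crop(c["color"],240,200,310,250,10,"pics/c9.png")
e=s["eef_pos"]
for z in(123,132): print(proj_wrist(c,s,[e[0],e[1],z]))
for u,v in [(271.1,217.4)]: print(plane(ray_wrist(c,s,u,v),123))
E
```

```text
7.75 [564.5 -36.6 205.6] [ 3.1039e+00 -3.0000e-04  1.8560e-01] [-0.113  0.338  1.497 -0.037  1.296  1.282] 21.638453580661643
(np.float64(273.50724525421026), np.float64(220.04673012942135))
(np.float64(273.80728356865984), np.float64(223.2852521577216))
[566.32073512 -34.27577769 123.        ]
```

View pics/c9.png

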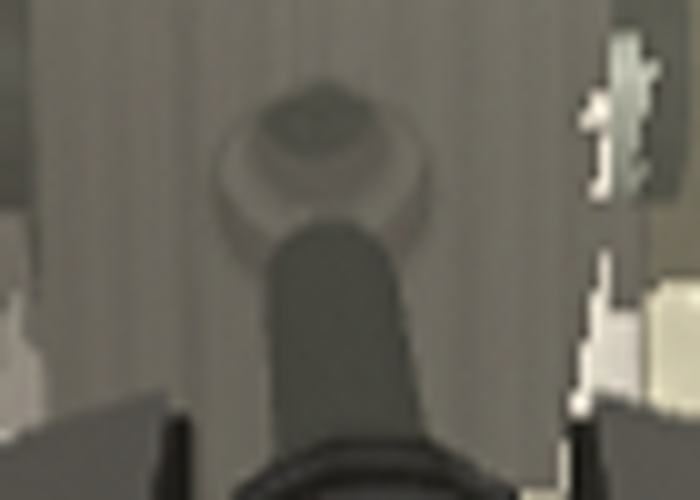

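The bore centre is at (271.9,218.3), putting it at about (565.7,-35.0), which matches the w7 view. The nose is about 1 mm short in x and in line in y. I make a fine shift and lower the first 20 mm.

Call:
arm_command --deltas '[{"xyz":[0.0011,0.0012,0],"turn":[-0.008,-0.0015,0]},{"xyz":[0,0,-0.005],"turn":[0,0,0]},{"xyz":[0,0,-0.005],"turn":[0,0,0]},{"xyz":[0,0,-0.005],"turn":[0,0,0]},{"xyz":[0,0,-0.005],"turn":[0,0,0]}]'

```text
clock: 8.43
eef_pos: [565.6, -35.2, 185.0]
eef_rot: [3.096, 0.0, 0.186]
wrist_force: [-0.5, -0.6, -0.1]
finger_gap: 22.0
```

```bash
python3 snap.py w10; python3 - <<'E'
from h import *
import pickle
s,c=pickle.load(open("pics/w10.pkl","rb"));print(s["wrist_force"])
S=camera("scene")
a=cv2.resize(c["color"][190:310,220:340],None,fx=4.5,fy=4.5,interpolation=cv2.INTER_CUBIC)
b=cv2.resize(S["color"][150:260,195:290],None,fx=4.9,fy=4.9,interpolation=cv2.INTER_CUBIC)[:540]
w=np.zeros((540,540+b.shape[1],3),np.uint8);w[:,:540]=a;w[:b.shape[0],540:]=b
cv2.imwrite("pics/m2.png",w[:,:,::-1])
E
```

```text
8.425 [565.6 -35.2 185. ] [3.0959e+00 2.0000e-04 1.8580e-01] [-0.107  0.358  1.52  -0.046  1.251  1.293] 21.962892388856577
[-0.49919212 -0.64663838 -0.14525091]
```

View pics/m2.png

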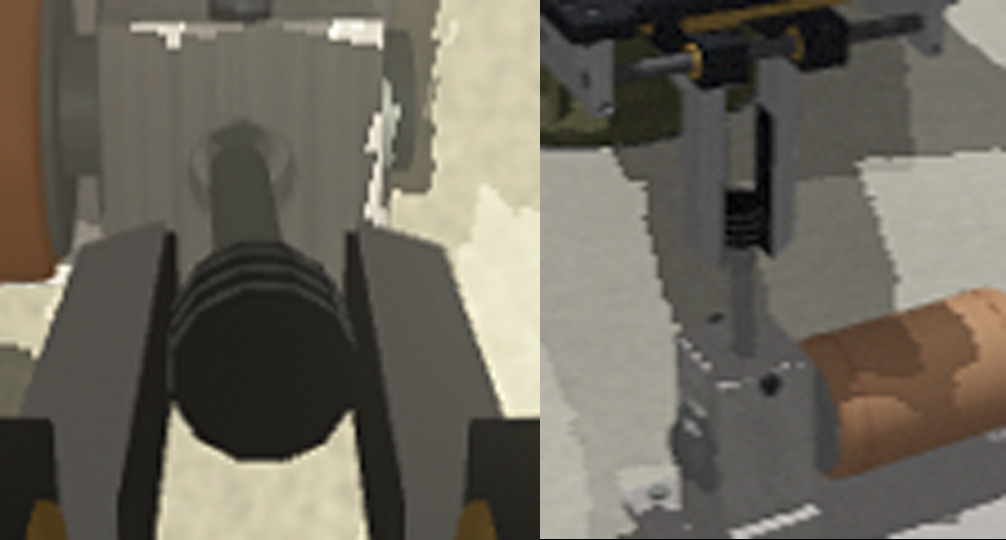

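The nose is in the mouth with no force. Lowering on into the narrow part.

Call:
arm_command --deltas '[{"xyz":[0,0,-0.003],"turn":[0,0,0]},{"xyz":[0,0,-0.003],"turn":[0,0,0]},{"xyz":[0,0,-0.003],"turn":[0,0,0]}]'

```text
clock: 8.9
eef_pos: [565.6, -35.2, 176.3]
eef_rot: [3.096, -0.0, 0.186]
wrist_force: [0.4, 0.5, 0.3]
finger_gap: 21.9
```

Call:
arm_command --deltas '[{"xyz":[0,0,-0.003],"turn":[0,0,0]},{"xyz":[0,0,-0.003],"turn":[0,0,0]}]'

```text
clock: 9.15
eef_pos: [565.6, -35.2, 170.2]
eef_rot: [3.096, -0.0, 0.186]
wrist_force: [0.8, -0.0, -0.7]
finger_gap: 21.6
```

Call:
arm_command --deltas '[{"xyz":[0,0,-0.003],"turn":[0,0,0]},{"xyz":[0,0,-0.003],"turn":[0,0,0]}]'

```text
clock: 9.4
eef_pos: [565.6, -35.2, 164.2]
eef_rot: [3.096, 0.0, 0.186]
wrist_force: [-0.3, -0.1, -0.5]
finger_gap: 21.9
```

No contact forces so far and the nose is just above the spindle. I release the pin to settle.

Call:
arm_command --deltas '[{"xyz":[0,0,0],"turn":[0,0,0]},{"xyz":[0,0,0],"turn":[0,0,0]},{"xyz":[0,0,0],"turn":[0,0,0]},{"xyz":[0,0,0],"turn":[0,0,0]}]' --gripper 0.5

```text
clock: 9.9
eef_pos: [565.6, -35.2, 164.5]
eef_rot: [3.096, -0.0, 0.186]
wrist_force: [-0.8, -0.8, 0.2]
finger_gap: 46.8
```

```bash
python3 snap.py w11; python3 - <<'E'
from h import *
import pickle
s,c=pickle.load(open("pics/w11.pkl","rb"));print(s["wrist_force"])
S=camera("scene")
a=cv2.resize(c["color"][190:310,220:340],None,fx=4.5,fy=4.5,interpolation=cv2.INTER_CUBIC)
b=cv2.resize(S["color"][150:260,195:290],None,fx=4.9,fy=4.9,interpolation=cv2.INTER_CUBIC)[:540]
w=np.zeros((540,540+b.shape[1],3),np.uint8);w[:,:540]=a;w[:b.shape[0],540:]=b
cv2.imwrite("pics/m3.png",w[:,:,::-1])
E
```

```text
9.9 [565.6 -35.2 164.5] [ 3.0958e+00 -2.0000e-04  1.8580e-01] [-0.107  0.377  1.543 -0.047  1.208  1.295] 46.7787430931139
[-0.77783854 -0.7584542   0.15297309]
```

View pics/m3.png

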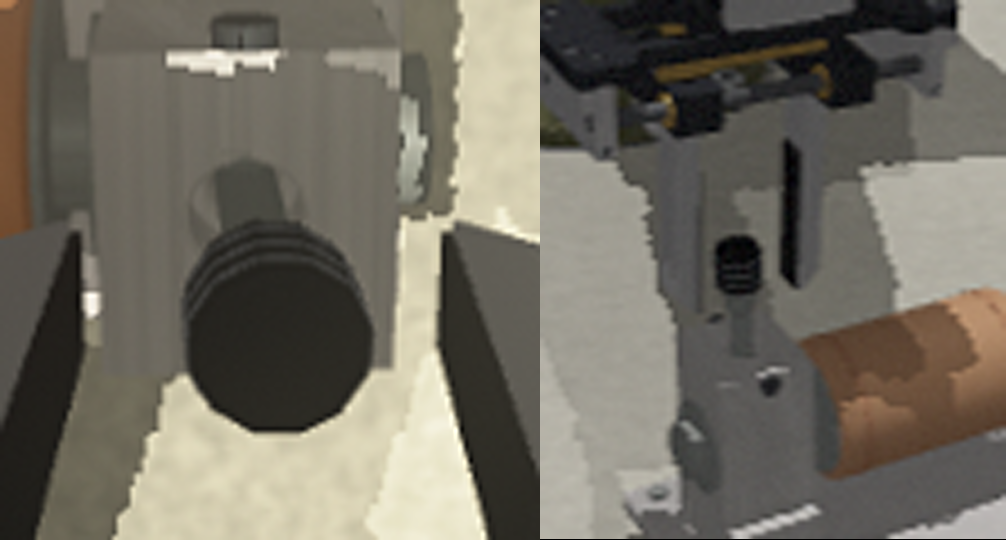

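The pin stands upright in the bore, resting on the spindle with its head well up. I rise clear, return the tool to vertical and go above the wheel.

Call:
arm_command --deltas '[{"xyz":[0,0,0.01],"turn":[0,0,0]},{"xyz":[0,0,0.02],"turn":[0,0,0]},{"xyz":[0,0,0.035],"turn":[0.045,0.0085,0]},{"xyz":[-0.008,0.04,0],"turn":[0,0,0]},{"xyz":[-0.009,0.045,0],"turn":[0,0,0]},{"xyz":[-0.009,0.045,0],"turn":[0,0,0]},{"xyz":[-0.009,0.045,0],"turn":[0,0,0]},{"xyz":[-0.009,0.045,-0.03],"turn":[0,0,0]},{"xyz":[0,0,0],"turn":[0,0,0]}]' --gripper 0.6

```text
clock: 11.12
eef_pos: [520.2, 187.0, 198.2]
eef_rot: [3.142, 0.003, 0.189]
wrist_force: [-0.8, -0.0, -0.4]
finger_gap: 37.7
```

```bash
python3 snap.py w12
```

```text
11.125 [520.2 187.  198.2] [3.1416e+00 2.7000e-03 1.8920e-01] [0.279 0.323 1.534 0.    1.287 1.66 ] 37.65924157704186
```

View pics/w12.png

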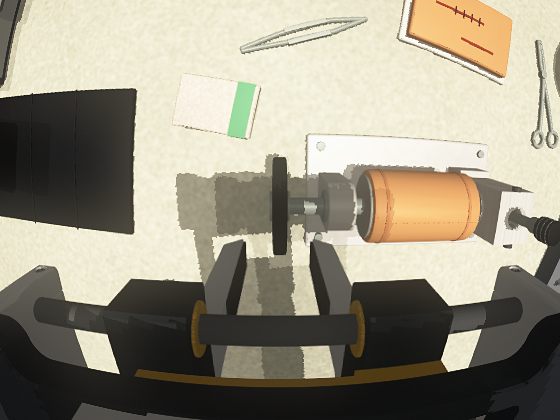

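The wheel is edge-on at column 280 (rows 157–255), centred between the fingers. Now I work out the hub position from the tangents to the rim.

```bash
python3 - <<'E'
from h import *
import pickle
s,c=pickle.load(open("pics/w12.pkl","rb"))
g=c["color"].astype(int).max(2)
col=g[140:270,276:284];m=(g<75)
print("rows per col",[(x,140+np.where(m[140:262,x])[0].min(),140+np.where(m[140:262,x])[0].max()) for x in range(273,287,2)])
print("cols per row",[(y,np.where(m[y,265:295])[0].min()+265,np.where(m[y,265:295])[0].max()+265) for y in range(165,250,15)])
ex=np.array([np.cos(.189),np.sin(.189),0])
for v0,v1 in[(157,255)]:
    o,d0=ray_wrist(c,s,279.5,v0-.5);_,d1=ray_wrist(c,s,279.5,v1+.5)
    res=[]
    for d,sg in((d0,-1),(d1,1)):
        a=np.array([d@ex,d[2]]);a/=np.linalg.norm(a);n=np.array([-a[1],a[0]]) # normal
        if n[0]*sg<0:n=-n
        # centre p: n.(p-o)=45 , p_z=75
        ox=o@ex; res.append(ox+(45-n[1]*(75-o[2]))/n[0])
    print("hub along ex",res,np.mean(res),"tcp along ex",s["eef_pos"]@ex)
    print("wheel pts y'",[(plane(ray_wrist(c,s,u,v),z)@[-ex[1],ex[0],0]) for u,v,z in[(271,205,119),(287,205,119),(279,160,75)]],"tcp",s["eef_pos"]@[-ex[1],ex[0],0])
E
```

```text
rows per col [(273, np.int64(164), np.int64(250)), (275, np.int64(158), np.int64(254)), (277, np.int64(158), np.int64(254)), (279, np.int64(158), np.int64(254)), (281, np.int64(158), np.int64(254)), (283, np.int64(158), np.int64(254)), (285, np.int64(158), np.int64(254))]
cols per row [(165, np.int64(273), np.int64(285)), (180, np.int64(272), np.int64(286)), (195, np.int64(272), np.int64(287)), (210, np.int64(272), np.int64(287)), (225, np.int64(272), np.int64(286)), (240, np.int64(273), np.int64(286))]
hub along ex [np.float64(547.8571225648208), np.float64(546.8996009494851)] 547.378361757153 tcp along ex 546.1031588144147
wheel pts y' [np.float64(90.86855329583501), np.float64(78.35590889400657), np.float64(84.39935146513268)] tcp 85.9022969024772
```

Hub fixed at (521.7,186.0), about 1.3 mm off the tool in x and y. The tangents are consistent with the 75 mm axis height. I swing the tool to -45° around the wheel axis at a clear radius.

Call:
arm_command --deltas '[{"xyz":[-0.0108,-0.0023,-0.0133],"turn":[0.0295,-0.154,0]},{"xyz":[-0.0108,-0.0023,-0.0133],"turn":[0.0295,-0.154,0]},{"xyz":[-0.0108,-0.0023,-0.0133],"turn":[0.0295,-0.154,0]},{"xyz":[-0.0108,-0.0023,-0.0133],"turn":[0.0295,-0.154,0]},{"xyz":[-0.0108,-0.0023,-0.0133],"turn":[0.0295,-0.154,0]},{"xyz":[0,0,0],"turn":[0,0,0]},{"xyz":[0,0,0],"turn":[0,0,0]}]'

```text
clock: 12.05
eef_pos: [479.9, 165.3, 144.0]
eef_rot: [3.113, -0.702, 0.178]
wrist_force: [0.2, 0.2, 0.6]
finger_gap: 37.8
```

```bash
cat > rel.py <<'E'
from h import *
s=read_state();R,p=wpose(s);H=np.array([521.7,186.0,75]);a=.189
ex=np.array([np.cos(a),np.sin(a),0]);ey=np.array([-np.sin(a),np.cos(a),0]);d=p-H
print("rel ex,ey,z",(d@ex).round(1),(d@ey).round(1),d[2].round(1),"r",np.hypot(d@ex,d[2]).round(1),"pos ang",np.degrees(np.arctan2(d@ex,d[2])).round(1),"tool ang",np.degrees(np.arctan2(-R[:,2]@ex,-R[2,2])).round(1),"toolz.ey",(R[:,2]@ey).round(3),"tooly.ey",(R[:,1]@ey).round(4),"F",s["wrist_force"].round(1),"M",s["moment"].round(2),s["joints"].round(2),s["finger_gap"])
E
python3 rel.py; python3 snap.py w13
```

```text
rel ex,ey,z -44.9 -12.5 69.0 r 82.3 pos ang -33.1 tool ang -40.2 toolz.ey -0.035 tooly.ey -0.9993 F [0.2 0.2 0.6] M [-0.05  0.4  -0.02] [ 0.32  0.03  2.19 -0.49  0.26  2.16] 37.80047133595784
12.05 [479.9 165.3 144. ] [ 3.1134 -0.7015  0.178 ] [ 0.321  0.026  2.194 -0.489  0.258  2.156] 37.80047133595784
```

View pics/w13.png

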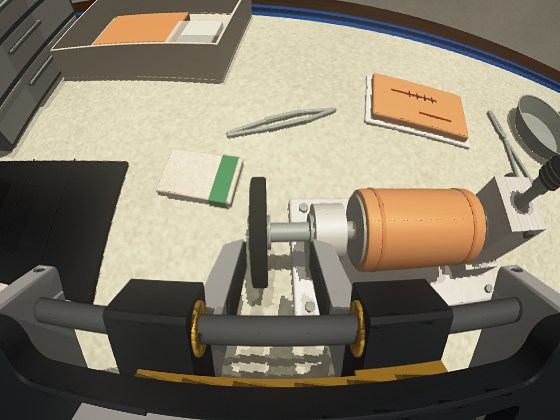

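The wrist nears its singularity (joint 5 → 0) when leaning back, so the stroke must run from about -15° to positive angles. Going back to -15°.

Call:
arm_command --deltas '[{"xyz":[0.0071,0.0056,0.0028],"turn":[-0.0162,0.146,0]},{"xyz":[0.0071,0.0056,0.0028],"turn":[-0.0162,0.146,0]},{"xyz":[0.0071,0.0056,0.0028],"turn":[-0.0162,0.146,0]},{"xyz":[0,0,0],"turn":[0,0,0]},{"xyz":[0,0,0],"turn":[0,0,0]}]'

```text
clock: 12.72
eef_pos: [499.8, 181.5, 150.5]
eef_rot: [3.141, -0.269, 0.165]
wrist_force: [-0.2, 0.0, 0.3]
finger_gap: 37.9
```

```bash
python3 rel.py
```

```text
rel ex,ey,z -22.4 -0.3 75.5 r 78.7 pos ang -16.5 tool ang -15.4 toolz.ey -0.007 tooly.ey -0.9997 F [-0.2  0.   0.3] M [-0.05  0.29 -0.08] [ 0.3   0.19  1.84 -0.05  0.84  1.73] 37.92781742756776
```

Call:
arm_command --deltas '[{"xyz":[0.0047,0.001,-0.0155],"turn":[0,0,0.012]},{"xyz":[0.0047,0.001,-0.0155],"turn":[0,0,0.012]},{"xyz":[0.0047,0.001,-0.0155],"turn":[0,0,0]},{"xyz":[0,0,0],"turn":[0,0,0]}]'

```text
clock: 13.22
eef_pos: [513.7, 184.2, 102.6]
eef_rot: [3.14, -0.266, 0.188]
wrist_force: [-0.4, -1.1, -0.1]
finger_gap: 37.7
```

```bash
python3 rel.py; python3 snap.py w14
```

```text
rel ex,ey,z -8.2 -0.2 27.6 r 28.8 pos ang -16.6 tool ang -15.2 toolz.ey -0.002 tooly.ey -1.0 F [-0.4 -1.1 -0.1] M [-0.06  0.21 -0.03] [ 0.29  0.29  1.85 -0.04  0.74  1.7 ] 37.71788218971967
13.225 [513.7 184.2 102.6] [ 3.1402 -0.266   0.1881] [ 0.291  0.29   1.847 -0.042  0.74   1.701] 37.71788218971967
```

View pics/w14.png

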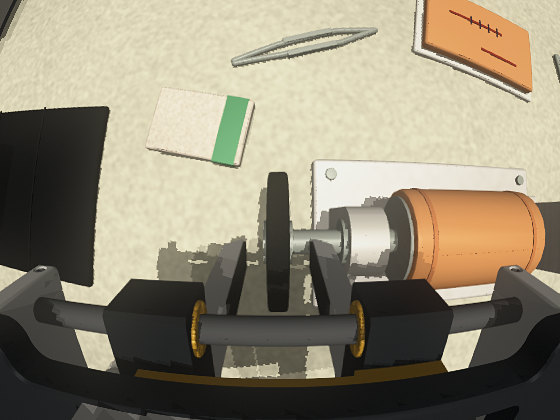

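The wheel sits between the fingers. I pinch it gently at 6 N, so the pads slip before the pin can be wrenched.

Call:
arm_command --deltas '[{"xyz":[0,0,0],"turn":[0,0,0]},{"xyz":[0,0,0],"turn":[0,0,0]},{"xyz":[0,0,0],"turn":[0,0,0]},{"xyz":[0,0,0],"turn":[0,0,0]},{"xyz":[0,0,0],"turn":[0,0,0]}]' --gripper 1 --force 6

```text
clock: 13.9
eef_pos: [514.3, 184.4, 104.7]
eef_rot: [3.14, -0.269, 0.188]
wrist_force: [-2.3, -2.8, 5.0]
finger_gap: 11.9
```

```bash
python3 rel.py; cat > look.py <<'E'
import sys
from h import *
S=camera("scene");n=sys.argv[1]
crop(S["color"],195,150,345,260,5,f"pics/{n}.png")
g=S["color"].astype(int).max(2)
m=np.zeros_like(g,np.uint8); m[150:225,215:255]=(g[150:225,215:255]<40)
k,l,st,ce=cv2.connectedComponentsWithStats(m)
for i in range(1,k):
    if st[i,4]>15: print("dark",st[i],ce[i].round(1))
E
python3 look.py s1
```

```text
rel ex,ey,z -7.6 -0.2 29.7 r 30.7 pos ang -14.3 tool ang -15.4 toolz.ey -0.001 tooly.ey -1.0 F [-2.3 -2.8  5. ] M [-0.3  0.3  0. ] [ 0.29  0.29  1.85 -0.04  0.74  1.7 ] 11.877258646172178
dark [222 150   7  13  31] [225.4 155.6]
dark [231 199   9  11  78] [234.8 203.6]
```

View pics/s1.png

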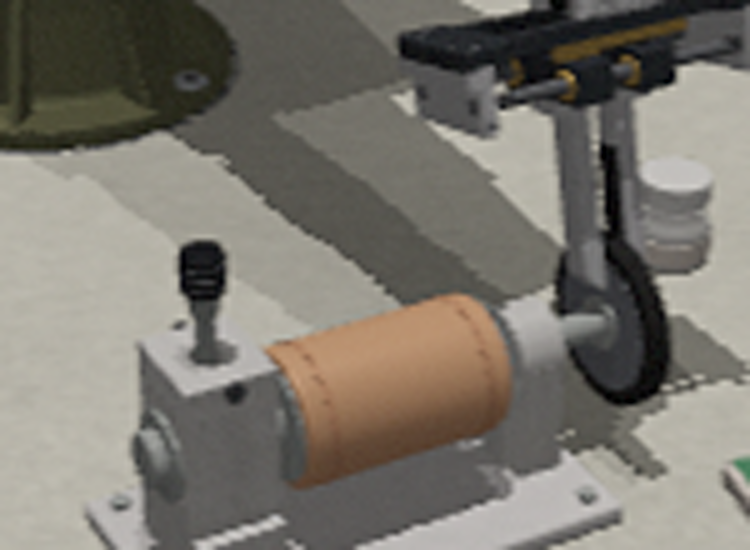

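Pinched at 11.9 mm, and the pin head is up with its centroid at scene row 203.6. Starting the slow turn at 2° per row.

Call:
arm_command --deltas '[{"xyz":[0.001,0.0002,0.0002],"turn":[-0.0066,0.0343,0]},{"xyz":[0.001,0.0002,0.0002],"turn":[-0.0066,0.0343,0]},{"xyz":[0.001,0.0002,0.0002],"turn":[-0.0066,0.0343,0]},{"xyz":[0.001,0.0002,0.0002],"turn":[-0.0066,0.0343,0]},{"xyz":[0.001,0.0002,0.0001],"turn":[-0.0066,0.0343,0]},{"xyz":[0.001,0.0002,0.0001],"turn":[-0.0066,0.0343,0]}]'

```text
clock: 14.7
eef_pos: [520.0, 185.5, 105.6]
eef_rot: [3.14, -0.058, 0.188]
wrist_force: [-3.5, -2.6, 5.0]
finger_gap: 12.0
```

```bash
python3 rel.py;python3 look.py s2; python3 snap.py w15
```

```text
rel ex,ey,z -1.7 -0.2 30.6 r 30.7 pos ang -3.2 tool ang -3.3 toolz.ey -0.002 tooly.ey -1.0 F [-3.5 -2.6  5. ] M [-0.49  0.58  0.03] [ 0.28  0.39  1.67 -0.01  1.02  1.67] 11.978289485533626
dark [228 198   9  11  70] [231.6 202.8]
14.75 [520.3 185.5 105.6] [ 3.1399 -0.0559  0.1881] [ 0.279  0.393  1.672 -0.008  1.021  1.666] 12.122981113122336
```

View pics/s2.png

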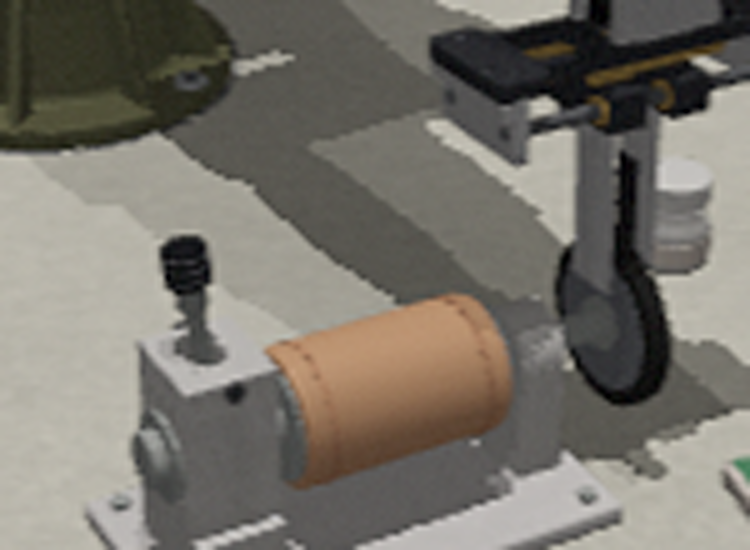

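The pin leans slightly in its play from the drag but has not dropped. Continuing.

Call:
arm_command --deltas '[{"xyz":[0.001,0.0002,0],"turn":[-0.0066,0.0343,0]},{"xyz":[0.001,0.0002,0],"turn":[-0.0066,0.0343,0]},{"xyz":[0.001,0.0002,0],"turn":[-0.0066,0.0343,0]},{"xyz":[0.001,0.0002,-0.0001],"turn":[-0.0066,0.0343,0]},{"xyz":[0.001,0.0002,-0.0002],"turn":[-0.0066,0.0343,0]},{"xyz":[0.001,0.0002,-0.0002],"turn":[-0.0066,0.0343,0]}]'

```text
clock: 15.55
eef_pos: [526.2, 186.7, 105.3]
eef_rot: [3.139, 0.151, 0.188]
wrist_force: [-2.8, -3.6, 7.4]
finger_gap: 11.9
```

```bash
python3 rel.py;python3 look.py s3
```

```text
rel ex,ey,z 4.6 -0.2 30.3 r 30.6 pos ang 8.6 tool ang 8.7 toolz.ey -0.002 tooly.ey -1.0 F [-2.8 -3.6  7.4] M [-0.52  0.63  0.07] [0.27 0.52 1.5  0.01 1.28 1.65] 11.937328502036166
dark [226 198  10  11  71] [230.4 202.8]
```

Call:
arm_command --deltas '[{"xyz":[0.001,0.0002,-0.0002],"turn":[-0.0066,0.0343,0]},{"xyz":[0.001,0.0002,-0.0002],"turn":[-0.0066,0.0343,0]},{"xyz":[0.001,0.0002,-0.0003],"turn":[-0.0066,0.0343,0]},{"xyz":[0.001,0.0002,-0.0003],"turn":[-0.0066,0.0343,0]}]'

```text
clock: 16.1
eef_pos: [530.3, 187.4, 104.4]
eef_rot: [3.139, 0.291, 0.188]
wrist_force: [-1.8, -3.1, 7.8]
finger_gap: 12.2
```

```bash
python3 rel.py;python3 look.py s4
```

```text
rel ex,ey,z 8.7 -0.2 29.4 r 30.7 pos ang 16.6 tool ang 16.7 toolz.ey -0.002 tooly.ey -1.0 F [-1.8 -3.1  7.8] M [-0.57  0.56  0.1 ] [0.27 0.61 1.38 0.02 1.45 1.64] 12.237379389180864
dark [226 198   9  12  65] [229.9 203. ]
```

```bash
python3 -c "
import cv2,numpy as np
a=cv2.imread('pics/s1.png');b=cv2.imread('pics/s4.png')
cv2.imwrite('pics/m4.png',cv2.resize(np.vstack([a[180:520,100:700],b[180:520,100:700]]),None,fx=.85,fy=.85))"
```

```text
(no output)
```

View pics/m4.png

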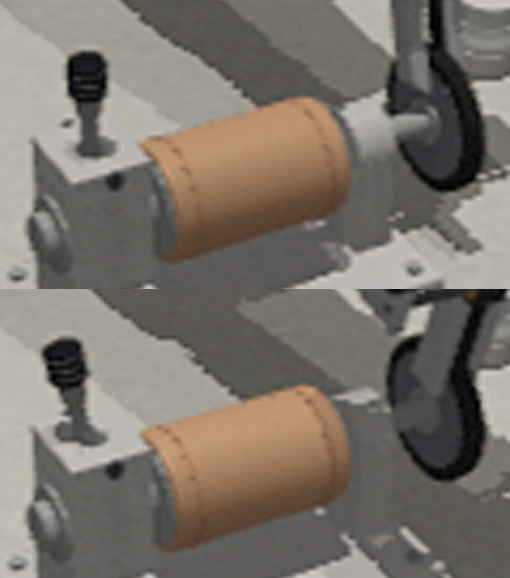

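The drum is turning with the wheel (the seam dashes have moved). The pin leans within its clearance and is still up. Continuing.

Call:
arm_command --deltas '[{"xyz":[0.00098,0.0002,-0.0003],"turn":[-0.0066,0.0343,0]},{"xyz":[0.00098,0.0002,-0.0003],"turn":[-0.0066,0.0343,0]},{"xyz":[0.00096,0.0002,-0.0004],"turn":[-0.0066,0.0343,0]},{"xyz":[0.00095,0.0002,-0.0004],"turn":[-0.0066,0.0343,0]}]'

```text
clock: 16.65
eef_pos: [534.2, 188.2, 102.9]
eef_rot: [3.139, 0.43, 0.188]
wrist_force: [-0.5, -1.0, 6.6]
finger_gap: 12.0
```

```bash
python3 rel.py;python3 look.py s5
```

```text
rel ex,ey,z 12.7 -0.2 27.9 r 30.7 pos ang 24.5 tool ang 24.7 toolz.ey -0.002 tooly.ey -1.0 F [-0.5 -1.   6.6] M [-0.46  0.46  0.2 ] [0.26 0.7  1.26 0.03 1.61 1.64] 11.978470415989106
dark [225 198  10  12  66] [229.9 202.9]
```

Call:
arm_command --deltas '[{"xyz":[0.00094,0.0002,-0.0004],"turn":[-0.0066,0.0343,0]},{"xyz":[0.00093,0.0002,-0.0005],"turn":[-0.0066,0.0343,0]},{"xyz":[0.00092,0.0002,-0.0005],"turn":[-0.0066,0.0343,0]},{"xyz":[0.0009,0.0002,-0.0005],"turn":[-0.0066,0.0343,0]}]'

```text
clock: 17.2
eef_pos: [537.9, 188.9, 100.9]
eef_rot: [3.138, 0.57, 0.187]
wrist_force: [0.7, -3.3, 5.3]
finger_gap: 12.1
```

```bash
python3 rel.py;python3 look.py s6
```

```text
rel ex,ey,z 16.4 -0.2 25.9 r 30.6 pos ang 32.5 tool ang 32.7 toolz.ey -0.003 tooly.ey -1.0 F [ 0.7 -3.3  5.3] M [-0.49  0.34  0.35] [0.26 0.8  1.13 0.04 1.78 1.64] 12.077163706586383
dark [225 198  10  12  62] [229.7 202.9]
```

Call:
arm_command --deltas '[{"xyz":[0.00087,0.00017,-0.0006],"turn":[-0.0066,0.0343,0]},{"xyz":[0.00085,0.00017,-0.0006],"turn":[-0.0066,0.0343,0]},{"xyz":[0.00083,0.00016,-0.0006],"turn":[-0.0066,0.0343,0]},{"xyz":[0.0008,0.00016,-0.0007],"turn":[-0.0066,0.0343,0]}]'

```text
clock: 17.75
eef_pos: [541.2, 189.6, 98.3]
eef_rot: [3.138, 0.71, 0.187]
wrist_force: [0.4, -3.6, 5.7]
finger_gap: 12.2
```

```bash
python3 rel.py;python3 look.py s7
```

```text
rel ex,ey,z 19.9 -0.2 23.3 r 30.6 pos ang 40.4 tool ang 40.7 toolz.ey -0.003 tooly.ey -1.0 F [ 0.4 -3.6  5.7] M [-0.42  0.37  0.36] [0.25 0.9  1.01 0.04 1.94 1.64] 12.249001928397265
dark [225 198  10  12  61] [229.8 202.9]
```

Call:
arm_command --deltas '[{"xyz":[0.00078,0.00015,-0.0007],"turn":[-0.0066,0.0343,0]},{"xyz":[0.00076,0.00015,-0.0007],"turn":[-0.0066,0.0343,0]},{"xyz":[0.00073,0.00014,-0.0007],"turn":[-0.0066,0.0343,0]},{"xyz":[0.0007,0.00014,-0.0008],"turn":[-0.0066,0.0343,0]}]'

```text
clock: 18.3
eef_pos: [544.2, 190.1, 95.3]
eef_rot: [3.137, 0.85, 0.186]
wrist_force: [0.9, -3.9, 4.4]
finger_gap: 11.7
```

```bash
python3 rel.py;python3 look.py s8
```

```text
rel ex,ey,z 22.9 -0.2 20.3 r 30.6 pos ang 48.4 tool ang 48.7 toolz.ey -0.003 tooly.ey -1.0 F [ 0.9 -3.9  4.4] M [-0.4   0.24  0.42] [0.25 1.01 0.89 0.05 2.09 1.64] 11.687557032484767
dark [225 199  10  10  60] [229.8 203.1]
```

Call:
arm_command --deltas '[{"xyz":[0.00067,0.00013,-0.0008],"turn":[-0.0066,0.0343,0]},{"xyz":[0.00064,0.00013,-0.0008],"turn":[-0.0066,0.0343,0]},{"xyz":[0.00062,0.00012,-0.0008],"turn":[-0.0066,0.0343,0]},{"xyz":[0.00058,0.00012,-0.0009],"turn":[-0.0066,0.0343,0]}]'

```text
clock: 18.85
eef_pos: [546.7, 190.6, 91.9]
eef_rot: [3.136, 0.99, 0.186]
wrist_force: [0.8, -3.9, 3.2]
finger_gap: 12.0
```

```bash
python3 rel.py;python3 look.py s9
```

```text
rel ex,ey,z 25.4 -0.2 16.9 r 30.5 pos ang 56.3 tool ang 56.7 toolz.ey -0.003 tooly.ey -1.0 F [ 0.8 -3.9  3.2] M [-0.42  0.19  0.57] [0.25 1.11 0.77 0.06 2.25 1.65] 11.952532333482164
dark [225 198  10  12  61] [229.6 203.2]
```

Call:
arm_command --deltas '[{"xyz":[0.00055,0.0001,-0.0009],"turn":[-0.0066,0.0343,0]},{"xyz":[0.00052,0.0001,-0.0009],"turn":[-0.0066,0.0343,0]},{"xyz":[0.00049,0.0001,-0.0009],"turn":[-0.0066,0.0343,0]},{"xyz":[0.00046,0.0001,-0.0009],"turn":[-0.0066,0.0343,0]}]'

```text
clock: 19.4
eef_pos: [548.7, 191.0, 88.2]
eef_rot: [3.135, 1.129, 0.184]
wrist_force: [0.6, -3.2, 3.1]
finger_gap: 11.8
```

```bash
python3 rel.py;python3 look.py s10
```

```text
rel ex,ey,z 27.4 -0.2 13.2 r 30.4 pos ang 64.3 tool ang 64.7 toolz.ey -0.003 tooly.ey -1.0 F [ 0.6 -3.2  3.1] M [-0.33  0.06  0.69] [0.25 1.21 0.66 0.08 2.4  1.65] 11.758903621345425
dark [225 198  10  12  59] [229.6 203.1]
```

View pics/s10.png

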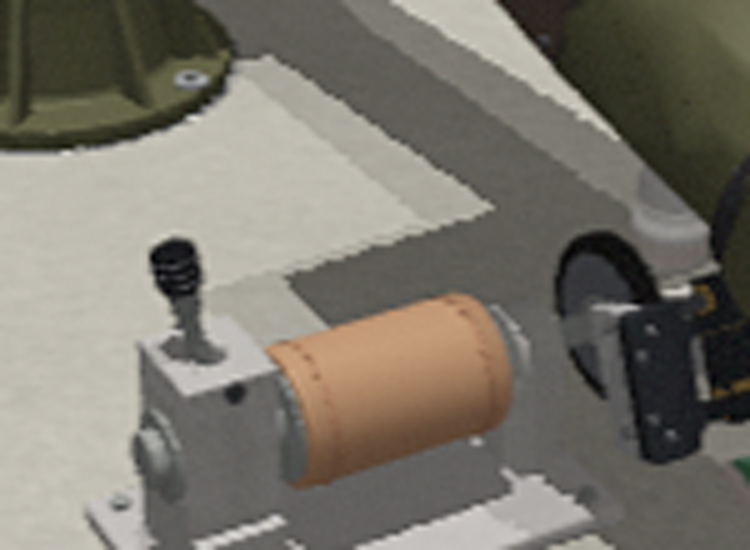

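80° turned and the pin is still up. I open the fingers, swing back around the wheel without touching it, and re-grip.

Call:
arm_command --deltas '[{"xyz":[0,0,0],"turn":[0,0,0]},{"xyz":[0,0,0],"turn":[0,0,0]},{"xyz":[0,0,0],"turn":[0,0,0]},{"xyz":[-0.00263,-0.0005,0.00458],"turn":[0.0328,-0.1714,0]},{"xyz":[-0.00337,-0.00064,0.00404],"turn":[0.0328,-0.1714,0]},{"xyz":[-0.00401,-0.00077,0.00338],"turn":[0.0328,-0.1714,0]},{"xyz":[-0.00452,-0.00086,0.00263],"turn":[0.0328,-0.1714,0]},{"xyz":[-0.0049,-0.00094,0.00179],"turn":[0.0328,-0.1714,0]},{"xyz":[-0.00514,-0.00098,0.00089],"turn":[0.0328,-0.1714,0]},{"xyz":[-0.0052,-0.001,0],"turn":[0.0328,-0.1714,0]},{"xyz":[-0.00512,-0.00098,-0.00095],"turn":[0.0328,-0.1714,0]},{"xyz":[0,0,0],"turn":[0,0,0]}]' --gripper 0.6

```text
clock: 20.95
eef_pos: [511.7, 184.4, 104.6]
eef_rot: [3.139, -0.268, 0.188]
wrist_force: [-0.2, 0.3, 0.3]
finger_gap: 37.9
```

```bash
python3 rel.py;python3 look.py s11
```

```text
rel ex,ey,z -10.1 0.3 29.6 r 31.3 pos ang -18.8 tool ang -15.3 toolz.ey -0.002 tooly.ey -1.0 F [-0.2  0.3  0.3] M [-0.03  0.28  0.02] [ 0.29  0.28  1.85 -0.04  0.74  1.7 ] 37.88258090017837
dark [233 165   7   8  16] [236.4 168.4]
dark [225 198  10  12  69] [229.9 203.2]
```

View pics/s11.png

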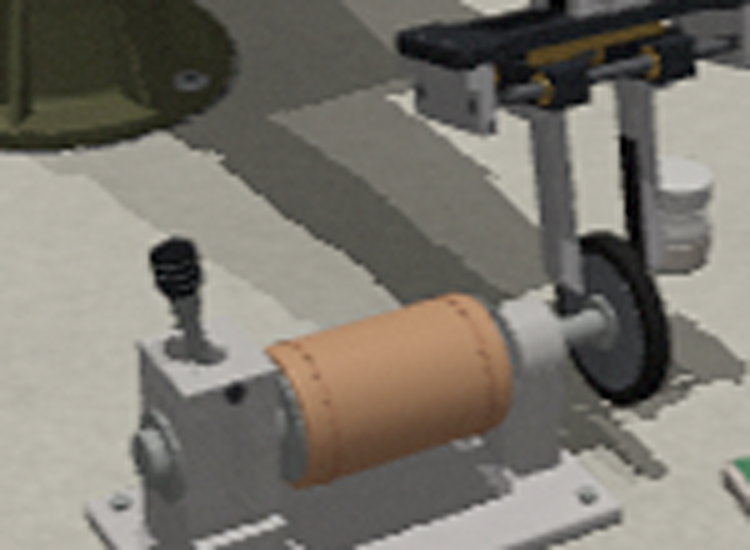

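Call:
arm_command --deltas '[{"xyz":[0.001,0,0],"turn":[0,0,0]},{"xyz":[0,0,0],"turn":[0,0,0]},{"xyz":[0,0,0],"turn":[0,0,0]},{"xyz":[0,0,0],"turn":[0,0,0]},{"xyz":[0,0,0],"turn":[0,0,0]}]' --gripper 1

```text
clock: 21.62
eef_pos: [515.0, 184.5, 104.5]
eef_rot: [3.139, -0.268, 0.188]
wrist_force: [4.3, -1.9, -4.4]
finger_gap: 11.7
```

```bash
python3 rel.py;python3 look.py s12
```

```text
rel ex,ey,z -6.8 -0.2 29.5 r 30.3 pos ang -13.0 tool ang -15.3 toolz.ey -0.003 tooly.ey -1.0 F [ 4.3 -1.9 -4.4] M [-0.36 -0.55 -0.04] [ 0.29  0.29  1.84 -0.04  0.74  1.7 ] 11.728027951579548
dark [224 155   9   9  19] [227.1 158.8]
dark [225 198  10  12  69] [229.8 203.1]
```

Gripped again. Second stroke, in the same slow steps.

Call:
arm_command --deltas '[{"xyz":[0.001,0.0002,0.0002],"turn":[-0.0066,0.0343,0]},{"xyz":[0.001,0.0002,0.0002],"turn":[-0.0066,0.0343,0]},{"xyz":[0.001,0.0002,0.0002],"turn":[-0.0066,0.0343,0]},{"xyz":[0.001,0.0002,0.0002],"turn":[-0.0066,0.0343,0]}]'

```text
clock: 22.18
eef_pos: [518.3, 185.1, 105.1]
eef_rot: [3.139, -0.125, 0.188]
wrist_force: [-0.7, -3.6, -2.8]
finger_gap: 11.8
```

```bash
python3 rel.py;python3 look.py s13
```

```text
rel ex,ey,z -3.5 -0.2 30.1 r 30.3 pos ang -6.7 tool ang -7.2 toolz.ey -0.003 tooly.ey -1.0 F [-0.7 -3.6 -2.8] M [-0.62  0.38 -0.05] [ 0.28  0.36  1.73 -0.02  0.93  1.68] 11.80632254398872
dark [225 198  10  12  67] [229.6 203.4]
```

Call:
arm_command --deltas '[{"xyz":[0.001,0.0002,0.0001],"turn":[-0.0066,0.0343,0]},{"xyz":[0.001,0.0002,0.0001],"turn":[-0.0066,0.0343,0]},{"xyz":[0.001,0.0002,0],"turn":[-0.0066,0.0343,0]},{"xyz":[0.001,0.0002,0],"turn":[-0.0066,0.0343,0]}]'

```text
clock: 22.72
eef_pos: [522.4, 185.9, 105.4]
eef_rot: [3.138, 0.014, 0.188]
wrist_force: [-1.8, -3.8, -0.6]
finger_gap: 11.7
```

```bash
python3 rel.py;python3 look.py s14
```

```text
rel ex,ey,z 0.6 -0.2 30.4 r 30.4 pos ang 1.2 tool ang 0.8 toolz.ey -0.003 tooly.ey -1.0 F [-1.8 -3.8 -0.6] M [-0.64  0.38  0.03] [ 0.28  0.43  1.61 -0.    1.11  1.66] 11.65962911756811
dark [225 198  10  12  65] [229.6 203.2]
```

Call:
arm_command --deltas '[{"xyz":[0.001,0.0002,0],"turn":[-0.0066,0.0343,0]},{"xyz":[0.001,0.0002,-0.0001],"turn":[-0.0066,0.0343,0]},{"xyz":[0.001,0.0002,-0.0001],"turn":[-0.0066,0.0343,0]},{"xyz":[0.001,0.0002,-0.0002],"turn":[-0.0066,0.0343,0]}]'

```text
clock: 23.28
eef_pos: [526.5, 186.7, 105.1]
eef_rot: [3.138, 0.153, 0.187]
wrist_force: [-2.0, -5.4, 0.9]
finger_gap: 12.1
```

```bash
python3 rel.py;python3 look.py s15
```

```text
rel ex,ey,z 4.8 -0.2 30.1 r 30.5 pos ang 9.1 tool ang 8.7 toolz.ey -0.004 tooly.ey -1.0 F [-2.  -5.4  0.9] M [-0.74  0.36  0.11] [0.27 0.52 1.5  0.01 1.28 1.65] 12.102199438586897
dark [225 198  10  12  74] [229.7 203.5]
```

Call:
arm_command --deltas '[{"xyz":[0.001,0.0002,-0.0002],"turn":[-0.0066,0.0343,0]},{"xyz":[0.001,0.0002,-0.0002],"turn":[-0.0066,0.0343,0]},{"xyz":[0.001,0.0002,-0.0003],"turn":[-0.0066,0.0343,0]},{"xyz":[0.001,0.0002,-0.0003],"turn":[-0.0066,0.0343,0]}]'

```text
clock: 23.82
eef_pos: [530.6, 187.5, 104.2]
eef_rot: [3.137, 0.292, 0.187]
wrist_force: [-1.9, -5.5, 2.0]
finger_gap: 11.8
```

```bash
python3 rel.py;python3 look.py s16
```

```text
rel ex,ey,z 9.0 -0.2 29.2 r 30.6 pos ang 17.1 tool ang 16.7 toolz.ey -0.004 tooly.ey -1.0 F [-1.9 -5.5  2. ] M [-0.81  0.43  0.25] [0.27 0.61 1.38 0.02 1.45 1.64] 11.84543875246657
dark [229 202   9  12  78] [232.8 207.2]
```

The head moved to (232.8,207.2), so it has started dropping. I look before moving further.

View pics/s16.png

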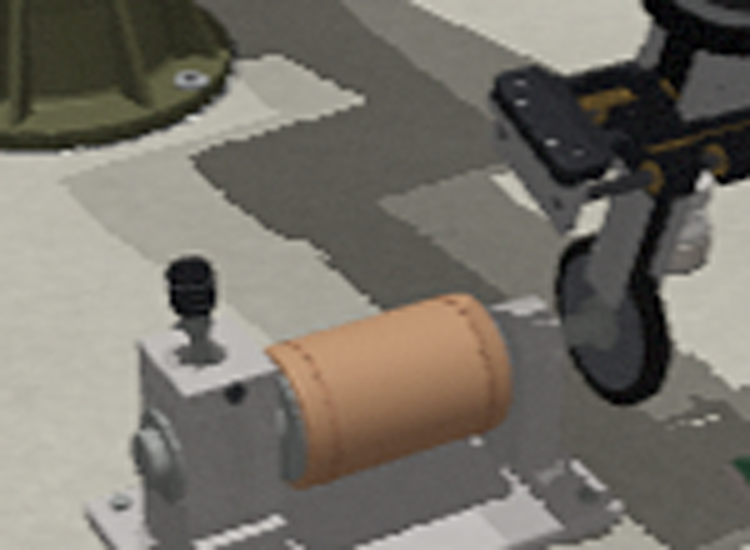

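```bash
python3 look.py s17;python3 -c "
from h import *
S=camera('scene')
for z in (189,179,169,153,143,133):print(z,proj_fixed(S,[565.6,-35.1,z]).round(1))"
```

```text
dark [232 204   8  12  72] [235.6 209.2]
189 [[235.  196.1]]
179 [[235.1 200.1]]
169 [[235.3 204. ]]
153 [[235.5 210.1]]
143 [[235.6 213.9]]
133 [[235.7 217.7]]
```

```bash
for i in 1 2; do python3 look.py s18;done; python3 rel.py
```

```text
dark [233 207   9  11  75] [236.9 211.5]
dark [233 207   9  11  75] [236.6 211.5]
rel ex,ey,z 9.2 -0.2 29.2 r 30.6 pos ang 17.5 tool ang 16.6 toolz.ey -0.004 tooly.ey -1.0 F [ 0.2 -5.5  0.7] M [-0.87  0.07  0.29] [0.27 0.61 1.38 0.02 1.45 1.64] 11.699729315088733
```

View pics/s18.png

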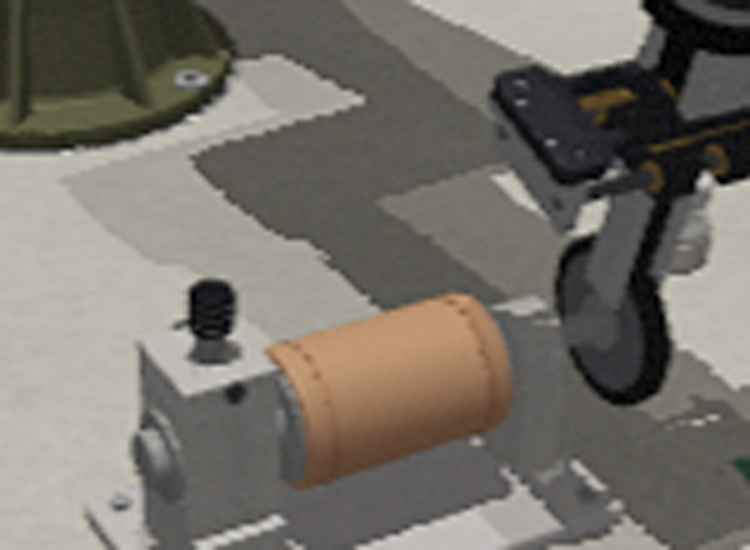

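The head has dropped about 20 mm (row 203.6→211.5), not quite the 26 mm expected. I ease the wheel on by 1° and watch the force.

Call:
arm_command --deltas '[{"xyz":[0.0005,0.0001,-0.0001],"turn":[-0.0033,0.0171,0]}]'

```text
clock: 24.2
eef_pos: [531.0, 187.6, 104.1]
eef_rot: [3.137, 0.308, 0.187]
wrist_force: [-0.6, -5.6, -0.5]
finger_gap: 11.9
```

```bash
for i in 1 2; do python3 look.py s19;done; python3 rel.py
```

```text
dark [233 207   9  11  65] [236.8 211.4]
dark [232 208   9  11  72] [236.4 212.7]
rel ex,ey,z 9.6 -0.2 29.0 r 30.6 pos ang 18.3 tool ang 17.6 toolz.ey -0.004 tooly.ey -1.0 F [-1.3 -6.   1.5] M [-0.92  0.4   0.27] [0.27 0.62 1.36 0.02 1.47 1.64] 12.251468121681848
```

```bash
for i in 1 2; do python3 look.py s20;done; python3 rel.py
```

```text
dark [233 208   8  11  69] [236.5 212.5]
dark [233 208   8  11  68] [236.5 212.5]
rel ex,ey,z 9.6 -0.2 29.1 r 30.6 pos ang 18.3 tool ang 17.6 toolz.ey -0.004 tooly.ey -1.0 F [-0.8 -4.9  0.9] M [-0.88  0.27  0.26] [0.27 0.62 1.36 0.02 1.47 1.64] 12.143437227874006
```

View pics/s20.png

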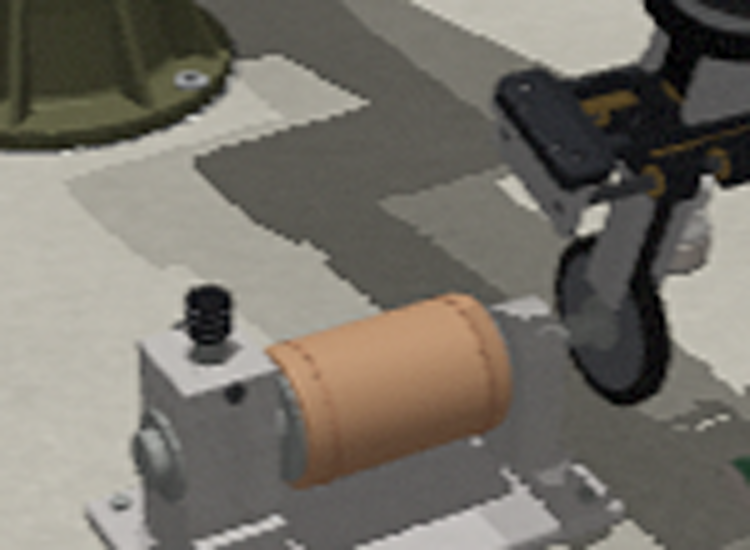

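Now at row 212.5, about 23 mm down. One more 1° step to see whether it settles fully and catches.

Call:
arm_command --deltas '[{"xyz":[0.0005,0.0001,-0.0002],"turn":[-0.0033,0.0171,0]}]'

```text
clock: 24.52
eef_pos: [531.5, 187.7, 103.9]
eef_rot: [3.137, 0.325, 0.187]
wrist_force: [-1.6, -5.9, 0.8]
finger_gap: 12.1
```

```bash
for i in 1 2 3; do python3 look.py s21;done; python3 rel.py
```

```text
dark [233 208   8  11  72] [236.7 212.7]
dark [233 208   8  11  67] [236.6 212.6]
dark [233 208   8  11  67] [236.6 212.5]
rel ex,ey,z 10.1 -0.2 28.9 r 30.6 pos ang 19.3 tool ang 18.6 toolz.ey -0.004 tooly.ey -1.0 F [-1.1 -5.9  2.1] M [-0.95  0.38  0.28] [0.27 0.63 1.35 0.02 1.49 1.64] 12.031464964371043
```

Call:
arm_command --deltas '[{"xyz":[0.0005,0.0001,-0.0002],"turn":[-0.0033,0.0171,0]}]'

```text
clock: 24.8
eef_pos: [532.0, 187.8, 103.8]
eef_rot: [3.137, 0.342, 0.187]
wrist_force: [-1.0, -6.0, 1.1]
finger_gap: 12.2
```

```bash
for i in 1 2 ; do python3 look.py s22;done; python3 rel.py
```

```text
dark [233 208   8  11  65] [236.6 212.5]
dark [233 208   8  11  68] [236.5 212.7]
rel ex,ey,z 10.6 -0.2 28.7 r 30.6 pos ang 20.3 tool ang 19.6 toolz.ey -0.004 tooly.ey -1.0 F [-1.8 -6.5  1.9] M [-0.99  0.49  0.32] [0.26 0.64 1.33 0.02 1.51 1.64] 12.079276841896641
```

The head is steady and the reaction rises gently (0.27→0.49 N·m over 2°), so the pin is in and the wheel is taking up its play. I stop turning, release the wheel and retract radially.

Call:
arm_command --deltas '[{"xyz":[0,0,0],"turn":[0,0,0]},{"xyz":[0,0,0],"turn":[0,0,0]},{"xyz":[0,0,0],"turn":[0,0,0]},{"xyz":[0.0066,0.0013,0.019],"turn":[0,0,0]},{"xyz":[0.0066,0.0013,0.019],"turn":[0,0,0]},{"xyz":[0.0066,0.0013,0.019],"turn":[0,0,0]}]' --gripper 0.6

```text
clock: 25.65
eef_pos: [552.2, 192.2, 161.3]
eef_rot: [3.138, 0.343, 0.188]
wrist_force: [0.0, -0.6, -0.7]
finger_gap: 37.5
```

```bash
python3 rel.py; python3 look.py s23
```

```text
rel ex,ey,z 31.1 0.4 86.3 r 91.8 pos ang 19.8 tool ang 19.7 toolz.ey -0.003 tooly.ey -1.0 F [ 0.  -0.6 -0.7] M [ 0.02  0.02 -0.  ] [0.26 0.63 1.21 0.02 1.64 1.64] 37.47743981059386
dark [233 208   8  11  67] [236.5 212.7]
```

View pics/s23.png

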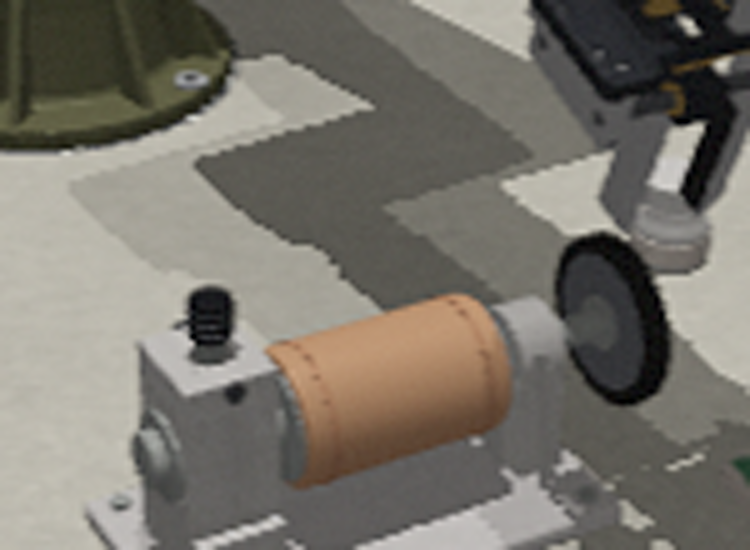

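The wheel is free of the fingers and the pin head is low on the headstock. I go back to view the pin head from above, closing the fingers.

Call:
arm_command --deltas '[{"xyz":[-0.0045,-0.02,0.02],"turn":[0.0107,-0.056,0]},{"xyz":[-0.0045,-0.04,0.02],"turn":[0.0107,-0.056,0]},{"xyz":[-0.0045,-0.045,0.01],"turn":[0.0107,-0.056,0]},{"xyz":[-0.0045,-0.045,0],"turn":[0.0107,-0.056,0]},{"xyz":[-0.0045,-0.045,0],"turn":[0.0107,-0.056,0]},{"xyz":[-0.0045,-0.042,0],"turn":[0.0108,-0.056,0]},{"xyz":[0,0,0],"turn":[0,0,0]},{"xyz":[0,0,0],"turn":[0,0,0]}]' --gripper 1

```text
clock: 26.7
eef_pos: [525.0, -44.6, 210.6]
eef_rot: [3.138, 0.002, 0.187]
wrist_force: [0.3, 0.1, 1.4]
finger_gap: 0.7
```

```bash
python3 snap.py w20; python3 - <<'E'
from h import *
import pickle
s,c=pickle.load(open("pics/w20.pkl","rb"))
crop(c["color"],200,130,320,220,6,"pics/c20.png")
E
```

```text
26.7 [525.  -44.6 210.6] [3.1385e+00 1.6000e-03 1.8740e-01] [-0.153  0.254  1.594 -0.004  1.295  1.232] 0.7240315223124997
```

View pics/w20.png

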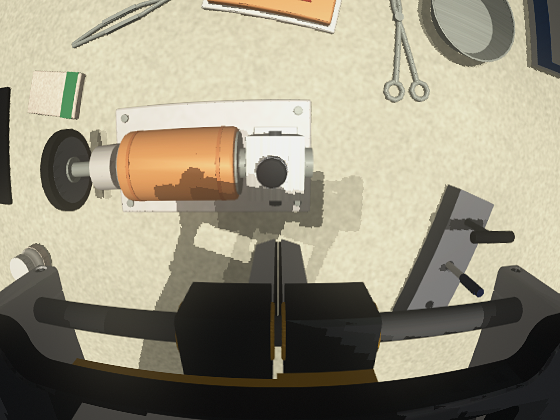

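View pics/c20.png

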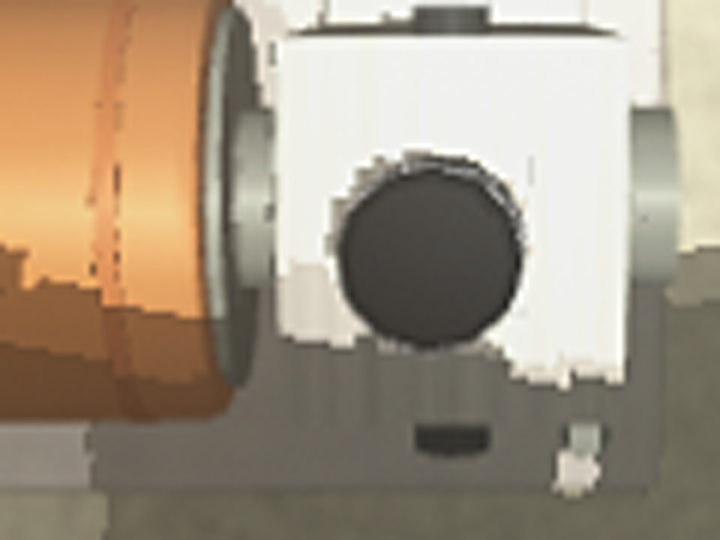

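```bash
python3 - <<'E'
from h import *
import pickle
s,c=pickle.load(open("pics/w20.pkl","rb"))
r=ray_wrist(c,s,271.2,172.4)
for z in(153,156):print(plane(r,z).round(1))
S=camera("scene");g=S["color"]
crop(g,215,195,260,240,14,"pics/c21.png")
t=ray_fixed(S,236.7,208.6);print("tri",cross(r,t))
E
```

```text
[565.3 -32.8 153. ]
[565.7 -32.8 156. ]
tri (array([565.87068506, -32.51818753, 156.70381069]), np.float64(0.5214983259055448))
```

View pics/c21.png

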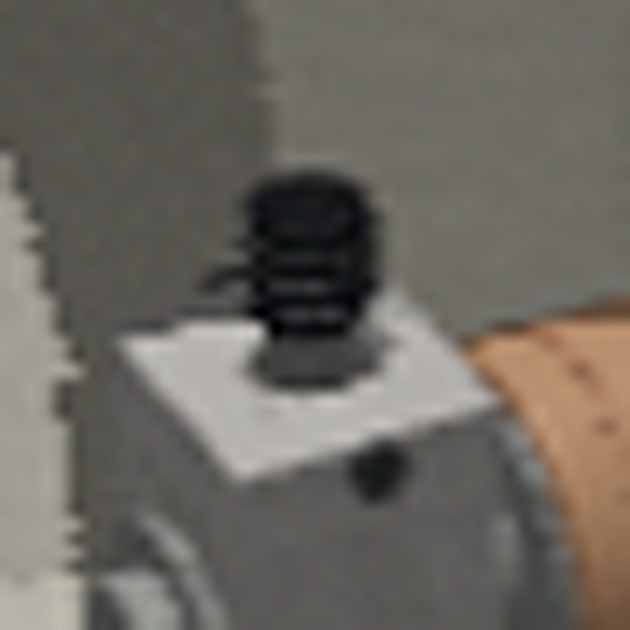

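The head top is at about (565.6,-32.8), 153–156 mm up, so 10–12 mm proud as expected. I move over it with the fingers shut and come down to just above.

Call:
arm_command --deltas '[{"xyz":[0.02,0.006,0],"turn":[0.002,0,0]},{"xyz":[0.0206,0.0057,0],"turn":[0.001,0,0]},{"xyz":[0,0,-0.018],"turn":[0,0,0]},{"xyz":[0,0,-0.018],"turn":[0,0,0]},{"xyz":[0,0,-0.005],"turn":[0,0,0]},{"xyz":[0,0,0],"turn":[0,0,0]},{"xyz":[0,0,0],"turn":[0,0,0]}]'

```text
clock: 27.68
eef_pos: [565.8, -33.3, 170.4]
eef_rot: [3.141, -0.0, 0.188]
wrist_force: [0.6, -0.3, 0.3]
finger_gap: -0.0
```

```bash
python3 look.py s24; python3 snap.py w21
```

```text
dark [215 150  40  24 521] [234.8 160.7]
dark [215 171  10   4  16] [219.4 172.5]
dark [231 208  11  11  78] [236.4 213.1]
27.725 [565.8 -33.3 170.4] [ 3.1409e+00 -2.0000e-04  1.8750e-01] [-1.230e-01  3.770e-01  1.528e+00 -1.000e-03  1.236e+00  1.260e+00] 0.5894155233366095
```

View pics/s24.png

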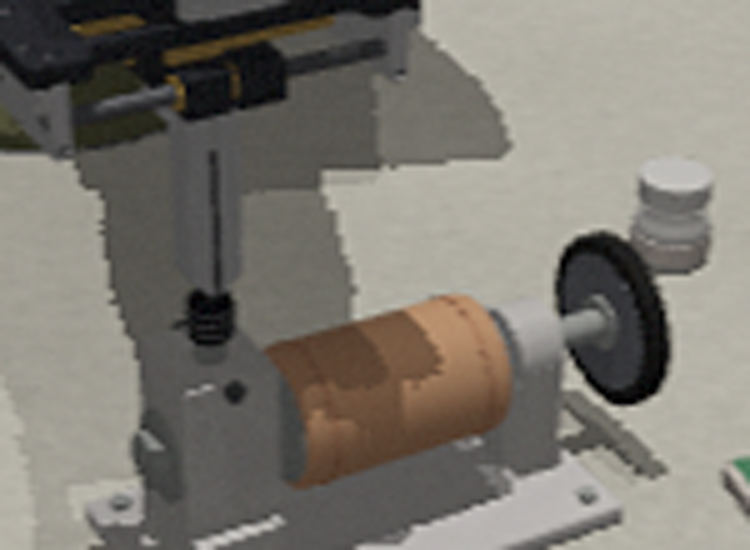

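View pics/w21.png

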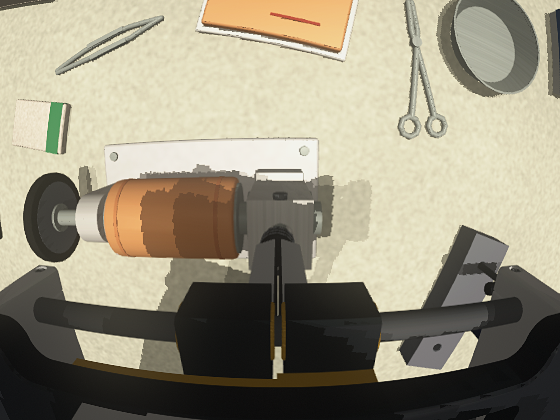

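The closed fingertips stand centred just above the head. Now I press gently, 1 mm per row.

Call:
arm_command --deltas '[{"xyz":[0,0,-0.001],"turn":[0,0,0]},{"xyz":[0,0,-0.001],"turn":[0,0,0]},{"xyz":[0,0,-0.001],"turn":[0,0,0]}]'

```text
clock: 28.15
eef_pos: [565.6, -33.3, 166.7]
eef_rot: [3.141, 0.001, 0.188]
wrist_force: [0.6, 0.1, 0.0]
finger_gap: 0.9
```

Call:
arm_command --deltas '[{"xyz":[0,0,-0.001],"turn":[0,0,0]},{"xyz":[0,0,-0.001],"turn":[0,0,0]}]'

```text
clock: 28.4
eef_pos: [565.6, -33.2, 164.7]
eef_rot: [3.141, 0.001, 0.188]
wrist_force: [0.5, 0.2, 0.7]
finger_gap: 0.4
```

Call:
arm_command --deltas '[{"xyz":[0,0,-0.001],"turn":[0,0,0]}]'

```text
clock: 28.52
eef_pos: [565.6, -33.2, 163.7]
eef_rot: [3.141, 0.001, 0.188]
wrist_force: [0.3, -0.0, 2.3]
finger_gap: 0.6
```

Call:
arm_command --deltas '[{"xyz":[0,0,-0.001],"turn":[0,0,0]}]'

```text
clock: 28.65
eef_pos: [565.7, -33.3, 163.0]
eef_rot: [3.141, 0.0, 0.188]
wrist_force: [0.0, -0.4, 3.5]
finger_gap: 0.8
```

Contact at TCP z ≈ 164, which puts the head top at 153, exactly the fully dropped height. Pressing on.

Call:
arm_command --deltas '[{"xyz":[0,0,-0.001],"turn":[0,0,0]}]'

```text
clock: 28.78
eef_pos: [565.8, -33.3, 162.0]
eef_rot: [3.141, 0.0, 0.188]
wrist_force: [0.2, -0.1, 2.6]
finger_gap: 0.5
```

Call:
arm_command --deltas '[{"xyz":[0,0,-0.001],"turn":[0,0,0]}]'

```text
clock: 28.9
eef_pos: [565.7, -33.3, 161.1]
eef_rot: [3.141, 0.0, 0.188]
wrist_force: [-0.1, -1.0, 7.9]
finger_gap: 0.7
```

Call:
arm_command --deltas '[{"xyz":[0,0,-0.001],"turn":[0,0,0]}]'

```text
clock: 29.02
eef_pos: [565.8, -33.3, 160.3]
eef_rot: [3.141, -0.0, 0.188]
wrist_force: [-2.1, -1.6, 6.7]
finger_gap: 0.5
```

Call:
arm_command --deltas '[{"xyz":[0,0,-0.001],"turn":[0,0,0]}]'

```text
clock: 29.15
eef_pos: [565.7, -33.4, 159.3]
eef_rot: [3.141, 0.0, 0.188]
wrist_force: [-1.6, -0.0, 6.8]
finger_gap: 0.8
```

Call:
arm_command --deltas '[{"xyz":[0,0,-0.001],"turn":[0,0,0]}]'

```text
clock: 29.28
eef_pos: [565.7, -33.4, 158.3]
eef_rot: [3.141, 0.0, 0.188]
wrist_force: [-1.8, -1.1, 7.1]
finger_gap: 0.7
```

The head is moving down with a steady 7 N. Continuing.

Call:
arm_command --deltas '[{"xyz":[0,0,-0.001],"turn":[0,0,0]},{"xyz":[0,0,-0.001],"turn":[0,0,0]}]'

```text
clock: 29.52
eef_pos: [565.7, -33.4, 156.4]
eef_rot: [3.141, 0.0, 0.188]
wrist_force: [-1.8, -0.4, 9.8]
finger_gap: 0.6
```

```bash
python3 look.py s25
```

```text
dark [215 150  40  30 554] [233.9 165.6]
dark [232 213  10   9  64] [236.7 217. ]
```

View pics/s25.png

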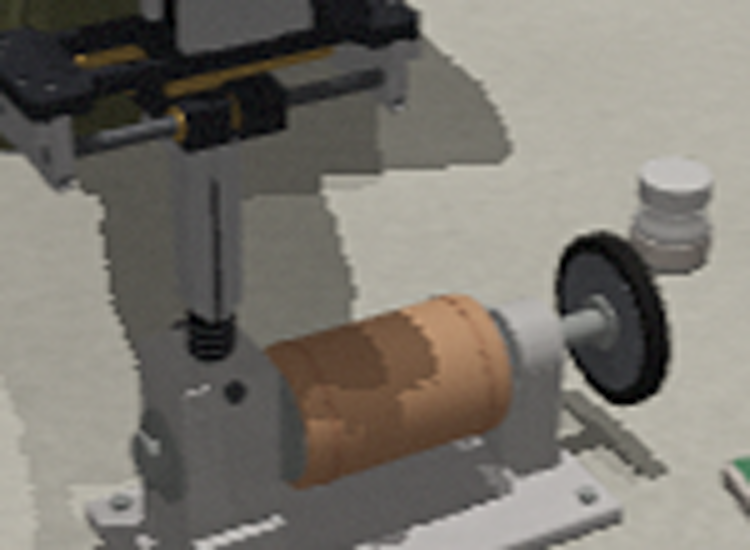

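The head is nearly down, with about 2–3 mm left (home is TCP z ≈ 154). Single steps from here.

Call:
arm_command --deltas '[{"xyz":[0,0,-0.001],"turn":[0,0,0]}]'

```text
clock: 29.7
eef_pos: [565.7, -33.5, 155.5]
eef_rot: [3.141, 0.0, 0.188]
wrist_force: [-2.3, -1.6, 9.5]
finger_gap: 0.5
```

Call:
arm_command --deltas '[{"xyz":[0,0,-0.001],"turn":[0,0,0]}]'

```text
clock: 29.82
eef_pos: [565.7, -33.5, 154.6]
eef_rot: [3.141, -0.0, 0.188]
wrist_force: [-3.4, -0.4, 11.2]
finger_gap: 0.6
```

Call:
arm_command --deltas '[{"xyz":[0,0,-0.0007],"turn":[0,0,0]}]'

```text
clock: 29.95
eef_pos: [565.9, -33.5, 154.4]
eef_rot: [3.14, -0.0, 0.188]
wrist_force: [-5.1, -2.2, 18.4]
finger_gap: 0.4
```

Call:
arm_command --deltas '[{"xyz":[0,0,-0.0005],"turn":[0,0,0]}]'

```text
clock: 30.08
eef_pos: [565.9, -33.5, 154.4]
eef_rot: [3.14, -0.001, 0.188]
wrist_force: [-6.7, -0.9, 20.9]
finger_gap: 0.5
```

A firm stop at 154.4 (about 9.5 mm of travel, force rising to 20 N without motion) means the head is seated. Backing off to inspect.

Call:
arm_command --deltas '[{"xyz":[0,0,0.002],"turn":[0,0,0]},{"xyz":[0,0,0.02],"turn":[0,0,0]},{"xyz":[-0.02,-0.004,0.03],"turn":[0,0,0]},{"xyz":[-0.03,-0.006,0.02],"turn":[0,0,0]},{"xyz":[0,0,0],"turn":[0,0,0]},{"xyz":[0,0,0],"turn":[0,0,0]}]'

```text
clock: 30.82
eef_pos: [515.8, -43.1, 223.9]
eef_rot: [-3.142, 0.001, 0.188]
wrist_force: [-0.6, -0.2, -0.2]
finger_gap: 0.7
```

```bash
python3 snap.py w22; python3 - <<'E'
from h import *
import pickle
s,c=pickle.load(open("pics/w22.pkl","rb"))
S=camera("scene")
a=cv2.resize(c["color"][120:220,210:320],None,fx=4,fy=4,interpolation=cv2.INTER_CUBIC)
b=cv2.resize(S["color"][195:245,215:265],None,fx=8,fy=8,interpolation=cv2.INTER_CUBIC)
w=np.hstack([a,b]);cv2.imwrite("pics/m9.png",w[:,:,::-1])
cv2.imwrite("pics/s26.png",S["color"][:,:,::-1])
for z in(143,133):print(proj_fixed(S,[565.6,-35,z]))
print(s["wrist_force"])
E
python3 look.py s27
```

```text
30.825 [515.8 -43.1 223.9] [-3.1416e+00  1.5000e-03  1.8750e-01] [-1.540e-01  2.220e-01  1.601e+00 -1.000e-03  1.320e+00  1.229e+00] 0.6670087309412447
[[235.64457441 213.9201252 ]]
[[235.77146588 217.67532372]]
[-0.62790187 -0.22390613 -0.15724241]
dark [233 156   9  17  47] [236.4 164.1]
dark [231 211  10  12  79] [236.3 216.4]
```

View pics/m9.png

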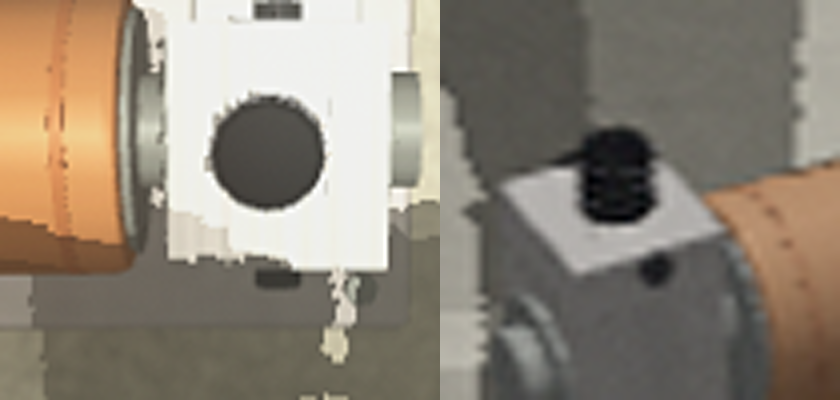

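View pics/s26.png

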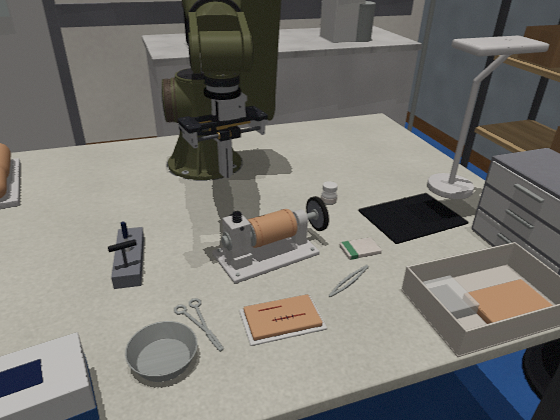

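The head sits flat on the headstock, with its centroid 3.8 px lower, or about 10 mm. Everything else is where it was and the arm is clear, so I hand in.

```bash
python3 -c "
from cell import *
print(sign_off(), read_state()['clock'])"
```

```text
the job is handed in; nothing more can be done
the job is handed in; nothing more can be done
```

The drum should be locked: the index pin went through the spindle and is pressed home, with its head on the headstock. I did not test the lock by turning the wheel against the pin afterwards. The job was handed in at about 31 s and gave no verdict.

- **Placing the pin:** I took the pin from the holder block, corrected a 2° lean in the grip, and lowered it into the bore with no noticeable force. It was released just above the spindle.
- **Turning the wheel:** I pinched the wheel at 6 N and turned it at about 16°/s in two strokes, roughly 112° in all, until the head dropped.
- **The drop and catch:** The camera showed a drop of about 20 mm at first, then about 23 mm after another 1°, against the 26 mm expected. I turned 2° more, about 3° past the drop. The turning resistance rose gently but there was no sharp catch, so I stopped and let go of the wheel.
- **Pressing home:** Contact came with the head top at about 153 mm, which is the fully dropped height, so the camera's 23 mm had read low. The head moved down about 9.5 mm at 7–11 N, then stopped firmly. The last step peaked at 20.9 N vertically (about 22 N in all), slightly over the 20 N given as safe but well under the 60 N damage limit.

**Last checks:** Both camera views show the head seated on the headstock, about 10 mm lower than before pressing. The other items looked undisturbed, and the arm was clear with no force on it.

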